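Swap the battery packs of a test set

TASK

Slide the thumb latch of the test set's battery case aside so that the sprung cover opens, set every spent pack from the case on the floor of the collection tray, and stand every charged pack from the pad upright in a bay of its own in the case. Then press the cover down until it snaps shut and stays latched. Leave the other things on the bench where they are.

Things in the scene. Friction and masses are not known exactly. Their poses are not given: they have to be found in the camera images.
- case: fixed battery case of a portable test set, 218 (x) x 182 (y) x 80 mm high, painted grey with rubber corners; origin at the centre of its underside. Its y axis points from the latch side to the hinge side. The cavity spans x -101..101 mm, y -13..81 mm, floor at z 20 mm, rim at z 80 mm, and holds three bays side by side along x
- cover (a joint): flap 214 (x) x 107 (y) x 6 mm, sprung open: 0 = shut, 1.8 rad = fully open, leaning just past upright beyond the hinge side. Freed by the latch it opens by itself in 1 to 2 s. To close, push its outer face over and down: about 3 N at the free edge, some 10 N for the last 10 mm, where its steel bar forces the latch tongue aside until it snaps over (latched: under 0.03 rad, latch back at 0, and it stays)
- cover_hinge (a point): middle of the hinge line at the case's +y side (case frame: 0, 91, 81 mm); the hinge runs along the case's x
- cover_edge (a point): middle of the cover's free edge on its outer face, 107 mm from the hinge line; moves with the cover
- latch (a joint): thumb latch: 0 = rest (locking), grows as it is slid towards the case's -y, away from the cover; 0.011 m = stop; the cover is freed from about 0.008 m. A spring of 2 N (rest) to 5 N (stop) returns it
- latch_top (a point): centre of the top of the thumb piece, a block 32 (x) x 18 (y) x 26 mm high on the case's rim (its top 107 mm above the table), nothing beside it in x; a 16 mm wide sprung tongue runs from it to the cover's edge on its +y side, up to 22 mm above the rim
- bay0 (a point): centre of the floor of bay 0 (case frame x -60 mm, y 34, z 20 mm): 54 (x) x 94 (y) mm between 12 mm high ribs in x and the cavity walls in y; a pack stands in it with its length along the case's y, either way round
- bay1 (a point): centre of the floor of bay 1 (case frame x 0 mm, y 34, z 20 mm): 54 (x) x 94 (y) mm between 12 mm high ribs in x and the cavity walls in y; a pack stands in it with its length along the case's y, either way round
- bay2 (a point): centre of the floor of bay 2 (case frame x 60 mm, y 34, z 20 mm): 54 (x) x 94 (y) mm between 12 mm high ribs in x and the cavity walls in y; a pack stands in it with its length along the case's y, either way round
- tray: fixed open grey collection tray, 260 (x) x 160 (y) x 40 mm high, walls 4 mm, floor about 4 mm thick; origin at the centre of its underside; to the robot's left or right
- pad: fixed flat light grey silicone pad, 300 (x) x 160 (y) x 4 mm thick, on the other side from the tray; the charged packs stand on it at the start; origin at the centre of its underside
- spent0: spent battery pack standing on its flat base: body 44 (x) x 80 (y) x 28 mm high, with an upright grip rib 12 (x) x 50 (y) x 22 mm on top along its middle, 50 mm high in all, about 0.11 to 0.22 kg; origin at the centre of the underside, z up, y along its length and rib. At the start it is shut in a bay of the case (may be absent)
- spent1: spent battery pack standing on its flat base: body 44 (x) x 80 (y) x 28 mm high, with an upright grip rib 12 (x) x 50 (y) x 22 mm on top along its middle, 50 mm high in all, about 0.11 to 0.22 kg; origin at the centre of the underside, z up, y along its length and rib. At the start it is shut in a bay of the case (may be absent)
- spent2: spent battery pack standing on its flat base: body 44 (x) x 80 (y) x 28 mm high, with an upright grip rib 12 (x) x 50 (y) x 22 mm on top along its middle, 50 mm high in all, about 0.11 to 0.22 kg; origin at the centre of the underside, z up, y along its length and rib. At the start it is shut in a bay of the case (may be absent)
- fresh0: charged battery pack standing on its flat base: body 44 (x) x 80 (y) x 28 mm high, with an upright grip rib 12 (x) x 50 (y) x 22 mm on top along its middle, 50 mm high in all, about 0.11 to 0.22 kg; origin at the centre of the underside, z up, y along its length and rib. At the start it stands on the pad (may be absent)
- fresh1: charged battery pack standing on its flat base: body 44 (x) x 80 (y) x 28 mm high, with an upright grip rib 12 (x) x 50 (y) x 22 mm on top along its middle, 50 mm high in all, about 0.11 to 0.22 kg; origin at the centre of the underside, z up, y along its length and rib. At the start it stands on the pad (may be absent)
- fresh2: charged battery pack standing on its flat base: body 44 (x) x 80 (y) x 28 mm high, with an upright grip rib 12 (x) x 50 (y) x 22 mm on top along its middle, 50 mm high in all, about 0.11 to 0.22 kg; origin at the centre of the underside, z up, y along its length and rib. At the start it stands on the pad (may be absent)
- meter: bystander: hand multimeter lying flat, 75 x 150 x 36 mm
- driver: bystander: screwdriver, 190 mm
- pot: bystander: aluminium cup, 66 mm wide, 45 mm high
- bottle: bystander: bottle, 52 mm wide, 130 mm high
- spool: bystander: metal spool, 64 mm wide, 50 mm high
- brush: bystander: brush, 170 mm

How it is judged:
By the outcome, as a careful person would: the job done as asked, in the order asked, and still so for the second after the job is handed in, with the robot touching nothing.
Of spent0, spent1, spent2 only 2 to 3 are there at a start; the rules pass over those that are not, and their reading is None.
Of fresh0, fresh1, fresh2 only 2 to 3 are there at a start; the rules pass over those that are not, and their reading is None.
At some moment in a run one of fresh0, fresh1, fresh2 may be knocked a few centimetres aside while the robot is not near it.
It also fails if it takes over 210 s, if anything falls off the work surface, if the arm or the gripper's body presses on something with over 40 N, if the wrist force passes 120 N, or if a joint passes its speed limit or range.

ROBOT

A 6-joint arm with a two-finger parallel gripper is mounted at the origin on the work surface. World frame = base frame: x ahead of the robot, y to its left, z up, the work surface at z = 0. Lengths are in mm, angles in rad, forces in N, time in s.
With the tool pointing down it reaches from about 325 to 925 mm from the base axis. Payload 3.1 kg.
Tool frame: the origin (TCP) lies between the finger pads; the fingertips stand 14 mm ahead of it and the grasp point (between the pads) lies 5 mm behind it (env.tip_extent is the z of the fingertips in the tool frame, in mm); z points along the fingers, y is the line along which they close (so a half turn about z gives the same grasp; the last joint's range is limited). The gripper opens to 85 mm and grips with 20 to 120 N. Pads are 22 mm wide; open, the fingers measure 114 mm over their backs; the gripper's body (76 mm by 85 mm) begins 54 mm behind the grasp point. The pads swing forward as they close: fully open they stand 13 mm farther back than shut.
Start: joints at [1.044, 0.217, 1.613, -0, 1.311, -0.112], TCP at [251.863, 572.018, 245.3] pointing down, gripper open.
Joint ranges: [-2.75, 2.75], [-0.78, 2.1], [0.31, 2.55], [-1.13, 4.27], [0.13, 2.63], [-2.58, 2.58]. Speed limits (rad/s): [2.79, 2.79, 3.14, 3.14, 3.14, 3.14].

INTERFACE

Orientations are given as a rotation vector (axis times angle).
In Python, from plant import env gives the robot as it stands. The module is installed in compiled form; this text tells all that it offers.
- The arm moves only by the tool step_arm, never from a script. Its argument "series" is a list of rows, each an object with "offset": the shift along the tool's x, y, z normalised to -1 to 1, where 1 is 500 mm, a list of three; "turn": the turn, a rotation vector about the tool's x, y, z normalised to -1 to 1, where 1 is 45 degrees, a list of three. In form: [{"offset": [dx, dy, dz], "turn": [ax, ay, az]}, ...]. A call has 1 to 8 rows; each row is the pose to reach, as a shift and turn from the pose commanded when the call began, along the tool's axes at that moment; what a row does not reach only later rows make up. A row lasts 1/10 s, in which the tool goes at most 50 mm and 8.59 degrees, less where a joint would pass 70% of its speed; a pose out of reach is approached as far as the arm can. A call with a number of a shift or a turn outside -1 to 1 is refused whole. A call with a gripper value outside its range is refused whole. "gripper" is the opening, from -1 (shut) to 1 (fully open), set as the call begins (left out, the last holds). The fingers move at their own pace and stop on an object; the grip force is fixed at half the most. Time passes only in rows, so rows that repeat a pose let the fingers close. It gives the time, the measured TCP pose, the force, the opening and the grip force at its end, in the units of the state.
- env.get_state(): the state, without advancing time (a new reading comes with each control period).
- env.snapshot(name): name is "side" or "top"; returns (picture, depth): 400x640x3 uint8, blue, green, red; 400x640 float32, mm along the optical axis (not along the pixel's ray), 0 where there is no reading.
- env.camera_info(name): a dict with "camera_matrix" (3x3 intrinsics, pixels), "extrinsics" (4x4, takes a point from camera to world coordinates). Camera axes: x right, y down, z forward; pixel columns grow to the right and rows downward; lengths in mm; the calibration is good to about 2 mm. A picture is of the moment at which its call begins. camera_info takes no time and is no camera call.
- env.close_job(): hands the job in; it is judged then, once.
Trained networks look in the newest picture that a camera, given by its name, has taken for a name from the list of things; names that differ only in an ending like _2 or _b are one class to them, and where a whole thing is asked for, a point or a joint stands for the part that bears it (a point fixed in the world has none). Each returns a list of dicts, best first, with "conf" (0 to 1); they miss things now and then, are a little off and sometimes report something else, mostly with a low value. They report only what shows in the picture. A call takes as long as a camera call.
- env.find_in(name, camera): "at" ([x, y, z] in mm, in world coordinates, good to about 4 mm: the middle of the surface that is visible of it).
The state is a dict: "clock": time; "joint_positions": joint angles; "joint_vel": joint speeds; "tau": joint torques, N m; "position": TCP position; "tcp_rot": TCP orientation; "wrist_force": force on the tool from outside, world axes, zero at the start; "torque": the same for the moment, N m; "gripper_width": finger opening in mm; "grasp_force": force on a finger pad.
Only numpy, scipy, OpenCV 4.12 (cv2) and the standard library are available. Lean on these libraries where they do the work, as an engineer would, in place of code of your own. Each camera call takes 0.05 s, during which the arm holds its last target. There are 200 camera calls.

## Working session

There is one attempt and no reset: what is moved stays moved. The work goes in short steps, Python scripts to look and compute and a tool call to move; the robot and the scene stay as the last step left them, time stands still between calls to the robot, and variables do not carry over. Pictures are saved under pics/ and viewed, at most 14 in all, crops included, and the job is handed in when it is done.

Besides the shell and the picture viewer there is one more tool, called after "Emit:" by a JSON object that holds its "op" and its "data". step_arm: Moves the arm, as the interface text tells. Scaled input: -1 to 1 covers 500 mm each way for a shift and 45 degrees each way for a turn. Its arguments: {"type":"object","properties":{"series":{"type":"array","items":{"type":"object","properties":{"offset":{"type":"array","items":{"type":"number","minimum":-1,"maximum":1}},"turn":{"type":"array","items":{"type":"number","minimum":-1,"maximum":1}}}}},"gripper":{"type":"number"}},"required":["series"]}

```bash
mkdir -p pics; cat > h.py <<'E'
import numpy as np, cv2
from plant import env
from scipy.spatial.transform import Rotation as R
def world(cam,d):
    c=env.camera_info(cam);K=np.array(c["camera_matrix"]);T=np.array(c["extrinsics"])
    v,u=np.mgrid[:400,:640];p=np.stack([(u-K[0,2])/K[0,0]*d,(v-K[1,2])/K[1,1]*d,d],-1)
    return p@T[:3,:3].T+T[:3,3]
def st():
    s=env.get_state();print(s["clock"],np.round(s["position"],1),np.round(s["tcp_rot"],3),"F",np.round(s["wrist_force"],1),s["gripper_width"],s["grasp_force"]);return s
E
python3 - <<'E'
from h import *
s=st();print(R.from_rotvec(s["tcp_rot"]).as_matrix().round(3))
ims=[]
for c in("top","side"):
    p,d=env.snapshot(c);np.save(c,d);cv2.imwrite(f"pics/{c}0.png",p)
    print(c,np.array(env.camera_info(c)["extrinsics"]).round(2).tolist())
for n in ["case","cover_edge","cover_hinge","latch_top","tray","pad","fresh0","spent0","meter","driver","pot","bottle","spool","brush"]:
    print(n,[(np.round(r["at"]).tolist(),round(r["conf"],2)) for r in env.find_in(n,"top")[:4]])
E
```

```text
0.0 [251.4 571.3 243.9] [-0.647 -3.074  0.004] F [-0.3  0.2  0.7] 85.34308772725916 0.0
[[-0.915  0.403 -0.001]
 [ 0.403  0.915 -0.002]
 [ 0.    -0.002 -1.   ]]
top [[-0.01, -0.99, 0.14, 458.9], [-1.0, 0.01, 0.01, -19.52], [-0.01, -0.14, -0.99, 1000.71], [0.0, 0.0, 0.0, 1.0]]
side [[0.96, -0.13, 0.23, 375.14], [-0.27, -0.5, 0.83, -733.07], [0.01, -0.86, -0.51, 555.61], [0.0, 0.0, 0.0, 1.0]]
case [([541.0, -6.0, 88.0], 0.92)]
cover_edge []
cover_hinge [([530.0, 31.0, 84.0], 0.67)]
latch_top [([557.0, -58.0, 107.0], 0.56)]
tray [([491.0, -322.0, 8.0], 0.79), ([540.0, -8.0, 89.0], 0.72)]
pad [([492.0, 314.0, 2.0], 0.66)]
fresh0 [([513.0, 329.0, 36.0], 0.9), ([579.0, 299.0, 33.0], 0.82), ([425.0, 298.0, 33.0], 0.57)]
spent0 []
meter [([368.0, -23.0, 34.0], 0.96), ([492.0, -322.0, 7.0], 0.46), ([761.0, 55.0, 16.0], 0.21)]
driver [([330.0, 112.0, 24.0], 0.82), ([554.0, -55.0, 109.0], 0.54)]
pot [([753.0, 218.0, 21.0], 0.94)]
bottle [([771.0, -127.0, 89.0], 0.9), ([543.0, -8.0, 88.0], 0.48)]
spool [([750.0, -189.0, 52.0], 0.67)]
brush [([761.0, 55.0, 18.0], 0.82), ([582.0, 300.0, 31.0], 0.49)]
```

View pics/top0.png

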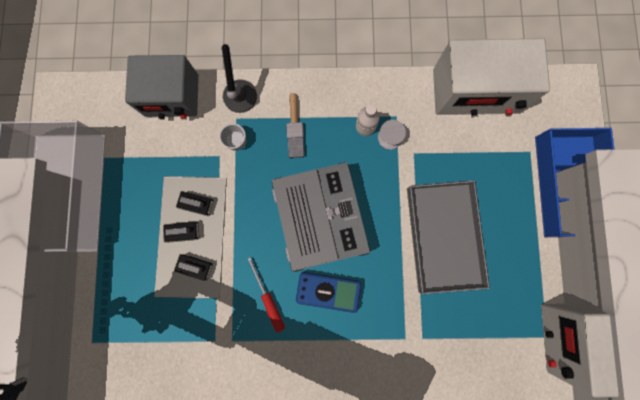

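View pics/side0.png

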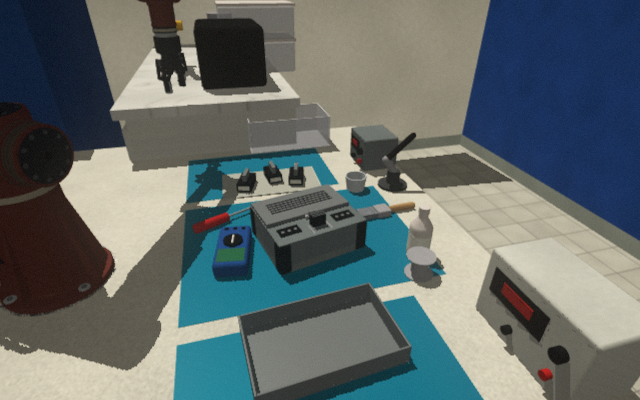

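The top view shows the shut case at about (322,215), yawed some 11°, with its latch on the right at (345,210). The tray is at (449,237), and three fresh packs stand on the pad at (195,202), (182,231) and (193,266). Next I measure the poses from depth.

```bash
cat >> h.py <<'E'
def rect(W,m,minA=30):
    n,l,s,c=cv2.connectedComponentsWithStats(m.astype(np.uint8),connectivity=4);o=[]
    for i in range(1,n):
        if s[i,4]<minA: continue
        P=W[l==i];r=cv2.minAreaRect(P[:,:2].astype(np.float32));o.append((s[i,4],np.round(r[0],1),np.round(r[1],1),round(r[2],1),P[:,2].mean().round(1),np.round(c[i])))
    return o
E
python3 - <<'E'
from h import *
W=world("top",np.load("top.npy"));x,y,z=W[...,0],W[...,1],W[...,2]
near=(abs(x-540)<170)&(abs(y+5)<160)
print("case");[print(r) for r in rect(W,near&(z>65)&(z<120),500)]
print("thumb");[print(r) for r in rect(W,near&(z>98)&(z<120))]
print("zhist",np.percentile(z[near&(z>65)&(z<100)],[5,25,50,75,95]))
pd=(abs(x-500)<170)&(abs(y-310)<100)
print("rib");[print(r) for r in rect(W,pd&(z>44)&(z<62),15)]
print("body");[print(r) for r in rect(W,pd&(z>20)&(z<62))]
tr=(abs(x-490)<170)&(abs(y+320)<120)
print("tray");[print(r) for r in rect(W,tr&(z>15),200)]
print("floor z",np.median(z[tr&(abs(x-490)<60)&(abs(y+320)<40)]), "table",np.median(z[(abs(x-600)<60)&(abs(y-190)<20)]))
E
```

```text
case
(np.int32(7433), array([544.2,  -6.5]), array([223. , 189.1]), 12.7, np.float64(85.2), array([320., 217.]))
thumb
(np.int32(116), array([556.2, -61.2]), array([32.2, 17.8]), 12.7, np.float64(107.5), array([343., 209.]))
zhist [78.24082781 80.78650252 86.24394414 88.26711092 90.33475567]
rib
(np.int32(109), array([584.2, 304.2]), array([49.6, 11.9]), 74.6, np.float64(53.6), array([190., 202.]))
(np.int32(115), array([514.1, 335.6]), array([11.9, 49.7]), 4.7, np.float64(53.3), array([176., 231.]))
(np.int32(124), array([428.2, 302.7]), array([50.8, 12.7]), 70.9, np.float64(53.3), array([189., 267.]))
body
(np.int32(594), array([584.1, 304.6]), array([80.7, 44.1]), 74.7, np.float64(35.5), array([194., 203.]))
(np.int32(615), array([514.3, 335.7]), array([44.4, 81. ]), 4.5, np.float64(35.6), array([180., 232.]))
(np.int32(641), array([428.3, 303.1]), array([80.9, 44.3]), 71.9, np.float64(35.8), array([192., 267.]))
tray
(np.int32(1353), array([ 494.1, -315.8]), array([260.3, 161.9]), 4.0, np.float64(32.3), array([451., 237.]))
floor z 3.950644958428711 table 0.8419208908007931
```

```bash
cat >> h.py <<'E'
CO=np.array([544.2,-6.5]);CA=12.7
def case(x,y):
    c,s=np.cos(np.radians(CA)),np.sin(np.radians(CA));return CO+[c*x-s*y,s*x+c*y]
def plan(wps,pos=None,rv=None):
    "wps: (x,y,z,yaw of tool y in deg); prints offset,turn of each from the one before (as separate calls)"
    if pos is None: s=st();pos=np.array(s["position"]);rv=s["tcp_rot"]
    Rc=R.from_rotvec(rv)
    for x,y,z,a in wps:
        a=np.radians(a);Rt=R.from_matrix(np.array([[-np.sin(a),np.cos(a),0],[np.cos(a),np.sin(a),0],[0,0,-1]]).T)
        p=np.array([x,y,z]);d=Rc.inv().apply(p-pos);t=(Rc.inv()*Rt).as_rotvec()
        print("mm",d.round(1),"off",(d/500).round(4).tolist(),"turn",(np.degrees(t)/45).round(3).tolist());pos=p;Rc=Rt
E
python3 - <<'E'
from h import *
print("tip",env.tip_extent)
W=world("top",np.load("top.npy"));c,s=np.cos(np.radians(CA)),np.sin(np.radians(CA))
d=W[...,:2]-CO;cx=d[...,0]*c+d[...,1]*s;cy=-d[...,0]*s+d[...,1]*c
for lo,hi in((-75,-45),(-45,-22),(18,34),(34,48),(48,75)):
    m=(cx>lo)&(cx<hi)&(cy>-75)&(cy<-35);print(lo,hi,W[m][:,2].max().round(1),np.median(W[m][:,2]).round(1))
plan([(400,255,220,40),(*case(0,-56),200,12.7)])
E
```

```text
tip 14.0
-75 -45 85.2 80.8
-45 -22 85.0 80.0
18 34 84.3 80.2
34 48 84.2 80.5
48 75 86.4 80.8
0.8 [251.9 572.  245.3] [0.647 3.074 0.   ] F [-0.4 -0.1  0.4] 85.4742930260487 0.0
mm [-263.3 -230.4   25.3] off [-0.5266, -0.4609, 0.0506] turn [0.0, -0.0, 0.583]
mm [-342.8  -83.3   20. ] off [-0.6855, -0.1666, 0.04] turn [0.0, 0.0, 0.607]
```

Emit:
{"op": "step_arm", "data": {"series": [{"offset": [-0.527, -0.461, 0.05], "turn": [0, 0, 0.583]}, {"offset": [-0.527, -0.461, 0.05], "turn": [0, 0, 0.583]}, {"offset": [-0.527, -0.461, 0.05], "turn": [0, 0, 0.583]}, {"offset": [-0.527, -0.461, 0.05], "turn": [0, 0, 0.583]}, {"offset": [-0.527, -0.461, 0.05], "turn": [0, 0, 0.583]}, {"offset": [-0.527, -0.461, 0.05], "turn": [0, 0, 0.583]}, {"offset": [-0.527, -0.461, 0.05], "turn": [0, 0, 0.583]}, {"offset": [-0.527, -0.461, 0.05], "turn": [0, 0, 0.583]}], "gripper": 0.3}}

```text
clock: 1.6
position: [402.1, 250.1, 220.1]
tcp_rot: [1.337, 2.841, -0.003]
wrist_force: [0.4, 1.7, -0.1]
gripper_width: 55.5
grasp_force: 0.0
```

Emit:
{"op": "step_arm", "data": {"series": [{"offset": [-0.686, -0.167, 0.04], "turn": [0, 0, 0.607]}, {"offset": [-0.686, -0.167, 0.04], "turn": [0, 0, 0.607]}, {"offset": [-0.686, -0.167, 0.04], "turn": [0, 0, 0.607]}, {"offset": [-0.686, -0.167, 0.04], "turn": [0, 0, 0.607]}, {"offset": [-0.686, -0.167, 0.04], "turn": [0, 0, 0.607]}, {"offset": [-0.686, -0.167, 0.04], "turn": [0, 0, 0.607]}, {"offset": [-0.686, -0.167, 0.04], "turn": [0, 0, 0.607]}, {"offset": [-0.686, -0.167, 0.04], "turn": [0, 0, 0.607]}]}}

```text
clock: 2.4
position: [559.1, -65.9, 200.5]
tcp_rot: [1.966, 2.446, -0.0]
wrist_force: [-0.3, 0.8, 0.7]
gripper_width: 55.8
grasp_force: 0.0
```

```bash
python3 - <<'E'
from h import *
plan([(*case(0,-56),104,12.7)])
E
```

```text
2.4 [559.1 -65.9 200.5] [ 1.966  2.446 -0.   ] F [-0.3  0.8  0.7] 55.82740117039845 0.0
mm [ 5.4 -1.6 96.5] off [0.0109, -0.0033, 0.193] turn [0.002, 0.003, -0.006]
```

Emit:
{"op": "step_arm", "data": {"series": [{"offset": [0, 0, 0.15], "turn": [0, 0, 0]}, {"offset": [0, 0, 0.15], "turn": [0, 0, 0]}, {"offset": [0, 0, 0.15], "turn": [0, 0, 0]}, {"offset": [0, 0, 0.15], "turn": [0, 0, 0]}]}}

```text
clock: 2.8
position: [556.5, -60.5, 125.4]
tcp_rot: [-1.961, -2.454, 0.0]
wrist_force: [-0.1, 1.1, 0.1]
gripper_width: 55.4
grasp_force: 0.0
```

```bash
python3 - <<'E'
from h import *
plan([(*case(0,-56),104,12.7)])
E
```

```text
2.8 [556.5 -60.5 125.4] [-1.961 -2.454  0.   ] F [-0.1  1.1  0.1] 55.423673138164986 0.0
mm [-0.6 -0.2 21.4] off [-0.0012, -0.0003, 0.0428] turn [-0.001, -0.001, 0.001]
```

Commanded tracking is good. Descend, then grip the thumb piece.

Emit:
{"op": "step_arm", "data": {"series": [{"offset": [0, 0, 0.042], "turn": [0, 0, 0]}, {"offset": [0, 0, 0.042], "turn": [0, 0, 0]}, {"offset": [0, 0, 0.042], "turn": [0, 0, 0]}]}}

```text
clock: 3.1
position: [557.6, -61.3, 106.1]
tcp_rot: [1.961, 2.452, 0.002]
wrist_force: [1.0, 0.2, -0.3]
gripper_width: 55.6
grasp_force: 0.0
```

Emit:
{"op": "step_arm", "data": {"series": [{"offset": [0, 0, 0], "turn": [0, 0, 0]}, {"offset": [0, 0, 0], "turn": [0, 0, 0]}, {"offset": [0, 0, 0], "turn": [0, 0, 0]}, {"offset": [0, 0, 0], "turn": [0, 0, 0]}, {"offset": [0, 0, 0], "turn": [0, 0, 0]}], "gripper": -0.4}}

```text
clock: 3.6
position: [556.8, -61.9, 106.5]
tcp_rot: [1.962, 2.453, -0.001]
wrist_force: [-3.9, -0.4, 6.4]
gripper_width: 30.6
grasp_force: 61.4
```

Emit:
{"op": "step_arm", "data": {"series": [{"offset": [-0.008, 0, 0], "turn": [0, 0, 0]}, {"offset": [-0.015, 0, 0], "turn": [0, 0, 0]}, {"offset": [-0.021, 0, 0], "turn": [0, 0, 0]}, {"offset": [-0.021, 0, 0], "turn": [0, 0, 0]}, {"offset": [-0.021, 0, 0], "turn": [0, 0, 0]}, {"offset": [-0.021, 0, 0], "turn": [0, 0, 0]}, {"offset": [-0.021, 0, 0], "turn": [0, 0, 0]}, {"offset": [-0.021, 0, 0], "turn": [0, 0, 0]}]}}

```text
clock: 4.4
position: [558.8, -70.9, 106.5]
tcp_rot: [-1.961, -2.452, -0.001]
wrist_force: [-4.6, 3.4, 7.3]
gripper_width: 30.4
grasp_force: 61.6
```

Emit:
{"op": "step_arm", "data": {"series": [{"offset": [0, 0, 0], "turn": [0, 0, 0]}, {"offset": [0, 0, 0], "turn": [0, 0, 0]}, {"offset": [0, 0, 0], "turn": [0, 0, 0]}, {"offset": [0, 0, 0], "turn": [0, 0, 0]}, {"offset": [0, 0, 0], "turn": [0, 0, 0]}, {"offset": [0, 0, 0], "turn": [0, 0, 0]}, {"offset": [0, 0, 0], "turn": [0, 0, 0]}, {"offset": [0, 0, 0], "turn": [0, 0, 0]}]}}

```text
clock: 5.2
position: [558.8, -70.9, 106.5]
tcp_rot: [-1.961, -2.452, -0.001]
wrist_force: [-5.3, 2.2, 7.5]
gripper_width: 30.4
grasp_force: 61.6
```

```bash
python3 - <<'E'
from h import *
s=st();p,d=env.snapshot("side");cv2.imwrite("pics/side1.png",cv2.resize(p[150:320,180:460],None,fx=2,fy=2))
E
```

```text
5.2 [558.8 -70.9 106.5] [-1.961e+00 -2.452e+00 -1.000e-03] F [-5.3  2.2  7.5] 30.42619710425663 61.564961671829224
```

View pics/side1.png

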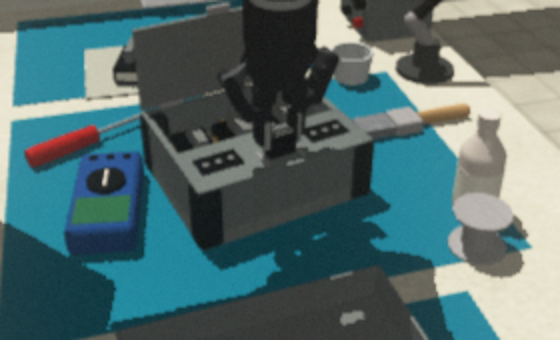

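The side view shows the cover standing open behind the gripper, with packs visible in the bays at crop (205,135). Release, lift, move aside and look from above.

Emit:
{"op": "step_arm", "data": {"series": [{"offset": [0, 0, 0], "turn": [0, 0, 0]}, {"offset": [0, 0, 0], "turn": [0, 0, 0]}, {"offset": [0, 0, 0], "turn": [0, 0, 0]}], "gripper": 0.3}}

```text
clock: 5.55
position: [559.3, -72.1, 104.7]
tcp_rot: [1.962, 2.452, 0.001]
wrist_force: [-0.4, -0.2, 0.4]
gripper_width: 55.5
grasp_force: 0.0
```

Emit:
{"op": "step_arm", "data": {"series": [{"offset": [0, 0, -0.08], "turn": [0, 0, 0]}, {"offset": [0, 0, -0.18], "turn": [0, 0, 0]}, {"offset": [-0.1, 0, -0.2], "turn": [0, 0, 0]}, {"offset": [-0.2, 0, -0.2], "turn": [0, 0, 0]}, {"offset": [-0.3, 0, -0.2], "turn": [0, 0, 0]}, {"offset": [-0.3, 0, -0.2], "turn": [0, 0, 0]}, {"offset": [-0.3, 0, -0.2], "turn": [0, 0, 0]}], "gripper": -0.06}}

```text
clock: 6.25
position: [591.7, -219.5, 203.9]
tcp_rot: [-1.965, -2.45, -0.0]
wrist_force: [0.2, 0.2, 0.2]
gripper_width: 39.8
grasp_force: 0.0
```

```bash
cat >> h.py <<'E'
def cc(W):
    c,s=np.cos(np.radians(CA)),np.sin(np.radians(CA));d=W[...,:2]-CO
    return np.stack([d[...,0]*c+d[...,1]*s,-d[...,0]*s+d[...,1]*c,W[...,2]],-1)
def survey():
    p,d=env.snapshot("top");W=world("top",d);x,y,z=np.moveaxis(W,-1,0);C=cc(W)
    pd=(abs(x-500)<180)&(abs(y-310)<110)
    print("fresh");[print(r) for r in rect(W,pd&(z>44)&(z<62),15)]
    cav=(abs(C[...,0])<98)&(C[...,1]>-10)&(C[...,1]<75)
    print("case ribs (case frame)");[print(r) for r in rect(C,cav&(z>60)&(z<78),15)]
    co=(abs(C[...,0])<110)&(z>95)&(C[...,1]>60)&(C[...,1]<160);print("cover",co.sum(),C[co].max(0).round() if co.any() else "")
    tr=(abs(x-490)<170)&(abs(y+320)<120)
    print("tray");[print(r) for r in rect(W,tr&(z>44)&(z<62),15)]
    return p,W
E
python3 - <<'E'
from h import *
st();p,W=survey();cv2.imwrite("pics/top1.png",cv2.resize(p[130:300,150:500],None,fx=2,fy=2))
E
```

```text
6.25 [ 591.7 -219.5  203.9] [-1.965 -2.45  -0.   ] F [0.2 0.2 0.2] 39.81607002834683 0.0
fresh
(np.int32(112), array([584.2, 304.2]), array([49.3, 12. ]), 75.0, np.float64(53.5), array([190., 202.]))
(np.int32(116), array([514.1, 335.1]), array([12. , 49.6]), 4.1, np.float64(53.3), array([176., 231.]))
(np.int32(124), array([428.1, 302.8]), array([49.5, 12.1]), 71.7, np.float64(53.0), array([189., 267.]))
case ribs (case frame)
(np.int32(24), array([88.3, 66.5]), array([ 9.1, 18.8]), 65.6, np.float64(72.9), array([283., 186.]))
(np.int32(116), array([60.1, 35.3]), array([12.4, 49.3]), 2.3, np.float64(69.4), array([299., 195.]))
(np.int32(114), array([-3.1, 32.9]), array([12.3, 49.5]), 1.2, np.float64(69.8), array([306., 220.]))
(np.int32(113), array([-59.5,  34.3]), array([49.7, 11.9]), 87.7, np.float64(69.8), array([311., 244.]))
cover 1733 [107. 122. 198.]
tray
```

View pics/top1.png

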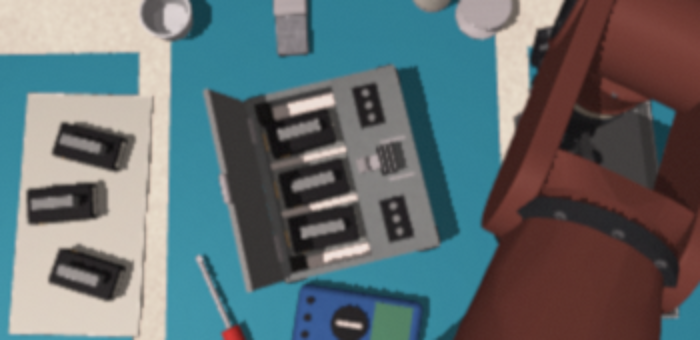

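```bash
cat >> h.py <<'E'
def tray(x,y=0):
    a=np.radians(4.0);return np.array([494.1+np.cos(a)*x-np.sin(a)*y,-315.8+np.sin(a)*x+np.cos(a)*y])
E
python3 - <<'E'
from h import *
for i,(c,t) in enumerate((((60,35),80),((-3,33),0),((-59.5,34),-80))):
    w=[(*case(*c),190,CA),(*case(*c),64.5,CA),(*case(*c),180,CA),(*tray(t),180,4),(*tray(t),49.5,4),(*tray(t),190,4)]
    if i==0: plan(w)
    else: plan(w,pos=np.array(last[:3]),rv=rv)
    last=w[-1];a=np.radians(4);rv=R.from_matrix(np.array([[-np.sin(a),np.cos(a),0],[np.cos(a),np.sin(a),0],[0,0,-1]]).T).as_rotvec()
E
```

```text
6.3 [ 591.5 -218.2  203.7] [-1.963 -2.451 -0.   ] F [ 0.2  0.5 -0.3] 40.325994078034064 0.0
mm [252.  60.  14.] off [0.504, 0.1201, 0.028] turn [-0.001, -0.002, -0.002]
mm [  0.    0.  125.5] off [0.0, 0.0, 0.251] turn [0.0, 0.0, 0.0]
mm [   0.     0.  -115.5] off [0.0, 0.0, -0.231] turn [0.0, 0.0, 0.0]
mm [-337.8  -97.8    0. ] off [-0.6756, -0.1956, 0.0] turn [0.0, 0.0, 0.193]
mm [  0.    0.  130.5] off [0.0, 0.0, 0.261] turn [0.0, 0.0, 0.0]
mm [   0.     0.  -140.5] off [0.0, 0.0, -0.281] turn [0.0, 0.0, 0.0]
mm [337.2 -16.4  -0. ] off [0.6744, -0.0328, -0.0] turn [0.0, 0.0, -0.193]
mm [  0.    0.  125.5] off [0.0, 0.0, 0.251] turn [0.0, 0.0, 0.0]
mm [   0.     0.  -115.5] off [0.0, 0.0, -0.231] turn [0.0, 0.0, 0.0]
mm [-323.7 -113.9    0. ] off [-0.6474, -0.2277, 0.0] turn [0.0, 0.0, 0.193]
mm [  0.    0.  130.5] off [0.0, 0.0, 0.261] turn [0.0, 0.0, 0.0]
mm [   0.     0.  -140.5] off [0.0, 0.0, -0.281] turn [0.0, 0.0, 0.0]
mm [329.7   7.6  -0. ] off [0.6593, 0.0152, -0.0] turn [0.0, 0.0, -0.193]
mm [  0.    0.  125.5] off [0.0, 0.0, 0.251] turn [0.0, 0.0, 0.0]
mm [   0.     0.  -115.5] off [0.0, 0.0, -0.231] turn [0.0, 0.0, 0.0]
mm [-312.6 -136.5    0. ] off [-0.6252, -0.2729, 0.0] turn [0.0, 0.0, 0.193]
mm [  0.    0.  130.5] off [0.0, 0.0, 0.261] turn [0.0, 0.0, 0.0]
mm [   0.     0.  -140.5] off [0.0, 0.0, -0.281] turn [0.0, 0.0, 0.0]
```

Emit:
{"op": "step_arm", "data": {"series": [{"offset": [0.504, 0.12, 0.028], "turn": [0, 0, 0]}, {"offset": [0.504, 0.12, 0.028], "turn": [0, 0, 0]}, {"offset": [0.504, 0.12, 0.028], "turn": [0, 0, 0]}, {"offset": [0.504, 0.12, 0.028], "turn": [0, 0, 0]}, {"offset": [0.504, 0.12, 0.028], "turn": [0, 0, 0]}, {"offset": [0.504, 0.12, 0.028], "turn": [0, 0, 0]}, {"offset": [0.504, 0.12, 0.028], "turn": [0, 0, 0]}, {"offset": [0.504, 0.12, 0.028], "turn": [0, 0, 0]}], "gripper": -0.25}}

```text
clock: 7.1
position: [594.7, 40.9, 190.3]
tcp_rot: [1.961, 2.454, -0.001]
wrist_force: [0.7, 0.2, -1.2]
gripper_width: 31.8
grasp_force: 0.0
```

Emit:
{"op": "step_arm", "data": {"series": [{"offset": [0, 0, 0.08], "turn": [0, 0, 0]}, {"offset": [0, 0, 0.16], "turn": [0, 0, 0]}, {"offset": [0, 0, 0.21], "turn": [0, 0, 0]}, {"offset": [0, 0, 0.251], "turn": [0, 0, 0]}, {"offset": [0, 0, 0.251], "turn": [0, 0, 0]}, {"offset": [0, 0, 0.251], "turn": [0, 0, 0]}]}}

```text
clock: 7.7
position: [595.2, 39.0, 64.7]
tcp_rot: [-1.965, -2.451, 0.001]
wrist_force: [0.2, -0.7, -0.2]
gripper_width: 31.8
grasp_force: 0.0
```

Emit:
{"op": "step_arm", "data": {"series": [{"offset": [0, 0, 0], "turn": [0, 0, 0]}, {"offset": [0, 0, 0], "turn": [0, 0, 0]}, {"offset": [0, 0, 0], "turn": [0, 0, 0]}, {"offset": [0, 0, 0], "turn": [0, 0, 0]}, {"offset": [0, 0, 0], "turn": [0, 0, 0]}], "gripper": -1}}

```text
clock: 8.2
position: [595.6, 40.5, 65.4]
tcp_rot: [1.961, 2.452, 0.0]
wrist_force: [-0.5, -1.7, 1.8]
gripper_width: 10.5
grasp_force: 60.8
```

Gripped on the rib. Lift and carry to the tray.

Emit:
{"op": "step_arm", "data": {"series": [{"offset": [0, 0, -0.05], "turn": [0, 0, 0]}, {"offset": [0, 0, -0.13], "turn": [0, 0, 0]}, {"offset": [0, 0, -0.231], "turn": [0, 0, 0]}, {"offset": [0, 0, -0.231], "turn": [0, 0, 0]}]}}

```text
clock: 8.6
position: [600.2, 41.2, 188.5]
tcp_rot: [1.955, 2.445, 0.015]
wrist_force: [1.4, -0.3, -1.0]
gripper_width: 10.7
grasp_force: 60.4
```

Emit:
{"op": "step_arm", "data": {"series": [{"offset": [-0.676, -0.196, 0], "turn": [0, 0, 0.193]}, {"offset": [-0.676, -0.196, 0], "turn": [0, 0, 0.193]}, {"offset": [-0.676, -0.196, 0], "turn": [0, 0, 0.193]}, {"offset": [-0.676, -0.196, 0], "turn": [0, 0, 0.193]}, {"offset": [-0.676, -0.196, 0], "turn": [0, 0, 0.193]}, {"offset": [-0.676, -0.196, 0], "turn": [0, 0, 0.193]}, {"offset": [-0.676, -0.196, 0], "turn": [0, 0, 0.193]}, {"offset": [-0.676, -0.196, 0], "turn": [0, 0, 0.193]}]}}

```text
clock: 9.4
position: [572.1, -316.3, 179.0]
tcp_rot: [2.149, 2.291, -0.004]
wrist_force: [1.3, 0.2, -2.0]
gripper_width: 10.5
grasp_force: 60.3
```

Emit:
{"op": "step_arm", "data": {"series": [{"offset": [0, 0, 0.08], "turn": [0, 0, 0]}, {"offset": [0, 0, 0.16], "turn": [0, 0, 0]}, {"offset": [0, 0, 0.22], "turn": [0, 0, 0]}, {"offset": [0, 0, 0.245], "turn": [0, 0, 0]}, {"offset": [0, 0, 0.261], "turn": [0, 0, 0]}, {"offset": [0, 0, 0.261], "turn": [0, 0, 0]}, {"offset": [0, 0, 0.261], "turn": [0, 0, 0]}]}}

```text
clock: 10.1
position: [574.9, -310.6, 51.1]
tcp_rot: [2.14, 2.296, 0.001]
wrist_force: [0.4, 0.1, -2.3]
gripper_width: 10.4
grasp_force: 60.3
```

Emit:
{"op": "step_arm", "data": {"series": [{"offset": [0, 0, 0.002], "turn": [0, 0, 0]}, {"offset": [0, 0, 0.002], "turn": [0, 0, 0]}, {"offset": [0, 0, 0.002], "turn": [0, 0, 0]}, {"offset": [0, 0, 0.002], "turn": [0, 0, 0]}], "gripper": -0.25}}

```text
clock: 10.5
position: [574.0, -310.6, 49.3]
tcp_rot: [2.142, 2.297, 0.0]
wrist_force: [0.3, 0.5, 0.5]
gripper_width: 31.9
grasp_force: 0.0
```

Emit:
{"op": "step_arm", "data": {"series": [{"offset": [0, 0, -0.06], "turn": [0, 0, 0]}, {"offset": [0, 0, -0.16], "turn": [0, 0, 0]}, {"offset": [0, 0, -0.26], "turn": [0, 0, 0]}, {"offset": [0, 0, -0.283], "turn": [0, 0, 0]}, {"offset": [0, 0, -0.283], "turn": [0, 0, 0]}]}}

```text
clock: 11.0
position: [575.9, -311.9, 194.9]
tcp_rot: [2.137, 2.292, 0.002]
wrist_force: [-0.3, 0.4, -0.6]
gripper_width: 31.9
grasp_force: 0.0
```

Emit:
{"op": "step_arm", "data": {"series": [{"offset": [0.674, -0.033, 0], "turn": [0, 0, -0.193]}, {"offset": [0.674, -0.033, 0], "turn": [0, 0, -0.193]}, {"offset": [0.674, -0.033, 0], "turn": [0, 0, -0.193]}, {"offset": [0.674, -0.033, 0], "turn": [0, 0, -0.193]}, {"offset": [0.674, -0.033, 0], "turn": [0, 0, -0.193]}, {"offset": [0.674, -0.033, 0], "turn": [0, 0, -0.193]}, {"offset": [0.674, -0.033, 0], "turn": [0, 0, -0.193]}, {"offset": [0.674, -0.033, 0], "turn": [0, 0, -0.193]}]}}

```text
clock: 11.8
position: [530.7, 29.0, 187.2]
tcp_rot: [-1.952, -2.454, 0.003]
wrist_force: [-0.5, -0.9, 0.3]
gripper_width: 31.9
grasp_force: 0.0
```

Emit:
{"op": "step_arm", "data": {"series": [{"offset": [0, 0, 0.04], "turn": [0, 0, 0]}, {"offset": [0, 0, 0.12], "turn": [0, 0, 0]}, {"offset": [0, 0, 0.15], "turn": [0, 0, 0]}, {"offset": [0, 0, 0.15], "turn": [0, 0, 0]}]}}

```text
clock: 12.2
position: [529.7, 24.3, 110.6]
tcp_rot: [-1.958, -2.446, 0.009]
wrist_force: [1.0, -0.6, 0.0]
gripper_width: 32.3
grasp_force: 0.0
```

```bash
python3 - <<'E'
from h import *
plan([(*case(-3,33),64.5,CA)])
p,d=env.snapshot("side");cv2.imwrite("pics/side2.png",cv2.resize(p[150:400,180:460],None,fx=2,fy=2))
E
```

```text
12.2 [529.7  24.3 110.6] [-1.958 -2.446  0.009] F [ 1.  -0.6  0. ] 32.255221698510056 0.0
mm [-0.4  4.8 46.1] off [-0.0008, 0.0096, 0.0921] turn [-0.012, -0.004, -0.001]
```

View pics/side2.png

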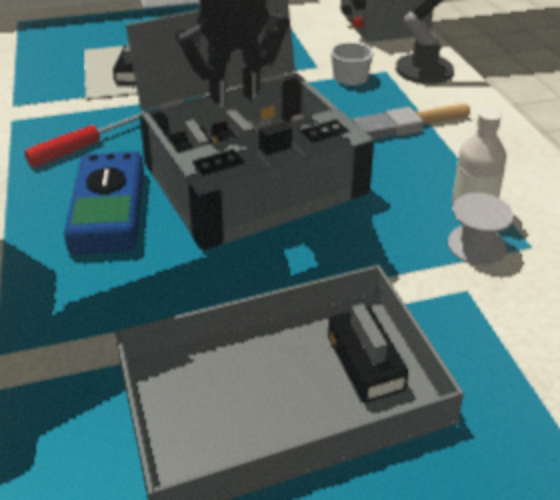

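The first pack stands in the tray at crop (370,350), and the gripper is above bay 1. Carry on down.

Emit:
{"op": "step_arm", "data": {"series": [{"offset": [0, 0, 0.03], "turn": [0, 0, 0]}, {"offset": [0, 0, 0.03], "turn": [0, 0, 0]}, {"offset": [0, 0, 0.03], "turn": [0, 0, 0]}]}}

```text
clock: 12.55
position: [534.0, 24.5, 100.7]
tcp_rot: [1.962, 2.453, 0.0]
wrist_force: [-0.2, -0.2, -0.5]
gripper_width: 31.7
grasp_force: 0.0
```

Emit:
{"op": "step_arm", "data": {"series": [{"offset": [0, 0, 0.05], "turn": [0, 0, 0]}, {"offset": [0, 0, 0.071], "turn": [0, 0, 0]}, {"offset": [0, 0, 0.071], "turn": [0, 0, 0]}, {"offset": [0, 0, 0.071], "turn": [0, 0, 0]}]}}

```text
clock: 12.95
position: [533.8, 24.7, 65.1]
tcp_rot: [1.962, 2.453, -0.0]
wrist_force: [0.1, -0.2, -0.5]
gripper_width: 32.1
grasp_force: 0.0
```

Emit:
{"op": "step_arm", "data": {"series": [{"offset": [0, 0, 0], "turn": [0, 0, 0]}, {"offset": [0, 0, 0], "turn": [0, 0, 0]}, {"offset": [0, 0, 0], "turn": [0, 0, 0]}, {"offset": [0, 0, 0], "turn": [0, 0, 0]}, {"offset": [0, 0, 0], "turn": [0, 0, 0]}], "gripper": -1}}

```text
clock: 13.45
position: [534.9, 24.6, 66.1]
tcp_rot: [1.961, 2.452, 0.002]
wrist_force: [-1.2, 0.2, 6.0]
gripper_width: 10.7
grasp_force: 61.5
```

Emit:
{"op": "step_arm", "data": {"series": [{"offset": [0, 0, -0.05], "turn": [0, 0, 0]}, {"offset": [0, 0, -0.13], "turn": [0, 0, 0]}, {"offset": [0, 0, -0.231], "turn": [0, 0, 0]}, {"offset": [0, 0, -0.231], "turn": [0, 0, 0]}]}}

```text
clock: 13.85
position: [538.8, 24.3, 187.7]
tcp_rot: [1.955, 2.444, 0.012]
wrist_force: [0.9, -0.4, -1.9]
gripper_width: 10.6
grasp_force: 60.6
```

Emit:
{"op": "step_arm", "data": {"series": [{"offset": [-0.647, -0.228, 0], "turn": [0, 0, 0.193]}, {"offset": [-0.647, -0.228, 0], "turn": [0, 0, 0.193]}, {"offset": [-0.647, -0.228, 0], "turn": [0, 0, 0.193]}, {"offset": [-0.647, -0.228, 0], "turn": [0, 0, 0.193]}, {"offset": [-0.647, -0.228, 0], "turn": [0, 0, 0.193]}, {"offset": [-0.647, -0.228, 0], "turn": [0, 0, 0.193]}, {"offset": [-0.647, -0.228, 0], "turn": [0, 0, 0.193]}, {"offset": [-0.647, -0.228, 0], "turn": [0, 0, 0.193]}]}}

```text
clock: 14.65
position: [491.9, -321.2, 179.1]
tcp_rot: [2.149, 2.291, -0.004]
wrist_force: [0.3, 0.5, -1.6]
gripper_width: 10.8
grasp_force: 60.5
```

Emit:
{"op": "step_arm", "data": {"series": [{"offset": [0, 0, 0.08], "turn": [0, 0, 0]}, {"offset": [0, 0, 0.16], "turn": [0, 0, 0]}, {"offset": [0, 0, 0.22], "turn": [0, 0, 0]}, {"offset": [0, 0, 0.245], "turn": [0, 0, 0]}, {"offset": [0, 0, 0.261], "turn": [0, 0, 0]}, {"offset": [0, 0, 0.261], "turn": [0, 0, 0]}, {"offset": [0, 0, 0.261], "turn": [0, 0, 0]}]}}

```text
clock: 15.35
position: [494.6, -316.4, 51.0]
tcp_rot: [2.14, 2.296, 0.0]
wrist_force: [-0.4, -0.9, -1.9]
gripper_width: 10.3
grasp_force: 60.5
```

Emit:
{"op": "step_arm", "data": {"series": [{"offset": [0, 0, 0.002], "turn": [0, 0, 0]}, {"offset": [0, 0, 0.002], "turn": [0, 0, 0]}, {"offset": [0, 0, 0.002], "turn": [0, 0, 0]}, {"offset": [0, 0, 0.002], "turn": [0, 0, 0]}], "gripper": -0.25}}

```text
clock: 15.75
position: [493.8, -316.2, 49.1]
tcp_rot: [2.142, 2.297, 0.0]
wrist_force: [0.7, -0.6, -0.6]
gripper_width: 32.0
grasp_force: 0.0
```

Emit:
{"op": "step_arm", "data": {"series": [{"offset": [0, 0, -0.06], "turn": [0, 0, 0]}, {"offset": [0, 0, -0.16], "turn": [0, 0, 0]}, {"offset": [0, 0, -0.26], "turn": [0, 0, 0]}, {"offset": [0, 0, -0.283], "turn": [0, 0, 0]}, {"offset": [0, 0, -0.283], "turn": [0, 0, 0]}]}}

```text
clock: 16.25
position: [495.6, -317.6, 194.4]
tcp_rot: [2.137, 2.292, 0.001]
wrist_force: [0.5, -1.2, -1.3]
gripper_width: 32.3
grasp_force: 0.0
```

Emit:
{"op": "step_arm", "data": {"series": [{"offset": [0.659, 0.015, 0], "turn": [0, 0, -0.193]}, {"offset": [0.659, 0.015, 0], "turn": [0, 0, -0.193]}, {"offset": [0.659, 0.015, 0], "turn": [0, 0, -0.193]}, {"offset": [0.659, 0.015, 0], "turn": [0, 0, -0.193]}, {"offset": [0.659, 0.015, 0], "turn": [0, 0, -0.193]}, {"offset": [0.659, 0.015, 0], "turn": [0, 0, -0.193]}, {"offset": [0.659, 0.015, 0], "turn": [0, 0, -0.193]}, {"offset": [0.659, 0.015, 0], "turn": [0, 0, -0.193]}]}}

```text
clock: 17.05
position: [475.5, 16.8, 187.4]
tcp_rot: [-1.953, -2.454, 0.003]
wrist_force: [-1.1, -0.8, -0.6]
gripper_width: 32.4
grasp_force: 0.0
```

Emit:
{"op": "step_arm", "data": {"series": [{"offset": [0, 0, 0.04], "turn": [0, 0, 0]}, {"offset": [0, 0, 0.12], "turn": [0, 0, 0]}, {"offset": [0, 0, 0.15], "turn": [0, 0, 0]}, {"offset": [0, 0, 0.15], "turn": [0, 0, 0]}, {"offset": [0, 0, 0.15], "turn": [0, 0, 0]}, {"offset": [0, 0, 0.15], "turn": [0, 0, 0]}]}}

```text
clock: 17.65
position: [478.9, 12.7, 116.1]
tcp_rot: [1.962, 2.452, 0.001]
wrist_force: [0.1, -0.5, 0.7]
gripper_width: 31.9
grasp_force: 0.0
```

```bash
python3 - <<'E'
from h import *
plan([(*case(-59.5,34),65,CA)])
E
```

```text
17.65 [478.9  12.7 116.1] [1.962e+00 2.452e+00 1.000e-03] F [ 0.1 -0.5  0.7] 31.946426924897768 0.0
mm [ 1.  -0.1 51.1] off [0.0019, -0.0002, 0.1022] turn [0.002, 0.001, -0.001]
```

Emit:
{"op": "step_arm", "data": {"series": [{"offset": [0, 0, 0.06], "turn": [0, 0, 0]}, {"offset": [0, 0, 0.1], "turn": [0, 0, 0]}, {"offset": [0, 0, 0.1], "turn": [0, 0, 0]}, {"offset": [0, 0, 0.1], "turn": [0, 0, 0]}]}}

```text
clock: 18.05
position: [478.8, 13.0, 66.3]
tcp_rot: [1.962, 2.452, 0.001]
wrist_force: [-0.6, -0.8, 0.1]
gripper_width: 32.1
grasp_force: 0.0
```

Emit:
{"op": "step_arm", "data": {"series": [{"offset": [0, 0, 0], "turn": [0, 0, 0]}, {"offset": [0, 0, 0], "turn": [0, 0, 0]}, {"offset": [0, 0, 0], "turn": [0, 0, 0]}, {"offset": [0, 0, 0], "turn": [0, 0, 0]}, {"offset": [0, 0, 0], "turn": [0, 0, 0]}], "gripper": -1}}

```text
clock: 18.55
position: [480.0, 13.0, 67.2]
tcp_rot: [1.96, 2.451, 0.003]
wrist_force: [-0.5, -0.2, 6.3]
gripper_width: 10.2
grasp_force: 61.2
```

Emit:
{"op": "step_arm", "data": {"series": [{"offset": [0, 0, -0.05], "turn": [0, 0, 0]}, {"offset": [0, 0, -0.13], "turn": [0, 0, 0]}, {"offset": [0, 0, -0.23], "turn": [0, 0, 0]}, {"offset": [0, 0, -0.23], "turn": [0, 0, 0]}]}}

```text
clock: 18.95
position: [483.4, 12.7, 188.0]
tcp_rot: [1.954, 2.443, 0.013]
wrist_force: [1.7, -0.7, -0.8]
gripper_width: 10.4
grasp_force: 60.2
```

Emit:
{"op": "step_arm", "data": {"series": [{"offset": [-0.625, -0.273, 0], "turn": [0, 0, 0.193]}, {"offset": [-0.625, -0.273, 0], "turn": [0, 0, 0.193]}, {"offset": [-0.625, -0.273, 0], "turn": [0, 0, 0.193]}, {"offset": [-0.625, -0.273, 0], "turn": [0, 0, 0.193]}, {"offset": [-0.625, -0.273, 0], "turn": [0, 0, 0.193]}, {"offset": [-0.625, -0.273, 0], "turn": [0, 0, 0.193]}, {"offset": [-0.625, -0.273, 0], "turn": [0, 0, 0.193]}, {"offset": [-0.625, -0.273, 0], "turn": [0, 0, 0.193]}]}}

```text
clock: 19.75
position: [412.1, -326.3, 180.0]
tcp_rot: [2.148, 2.291, -0.003]
wrist_force: [1.0, 0.6, -1.3]
gripper_width: 10.6
grasp_force: 60.1
```

Emit:
{"op": "step_arm", "data": {"series": [{"offset": [0, 0, 0.08], "turn": [0, 0, 0]}, {"offset": [0, 0, 0.16], "turn": [0, 0, 0]}, {"offset": [0, 0, 0.22], "turn": [0, 0, 0]}, {"offset": [0, 0, 0.245], "turn": [0, 0, 0]}, {"offset": [0, 0, 0.261], "turn": [0, 0, 0]}, {"offset": [0, 0, 0.261], "turn": [0, 0, 0]}, {"offset": [0, 0, 0.261], "turn": [0, 0, 0]}]}}

```text
clock: 20.45
position: [414.7, -322.2, 51.3]
tcp_rot: [2.14, 2.296, -0.0]
wrist_force: [0.8, 0.1, 0.1]
gripper_width: 10.2
grasp_force: 60.4
```

Emit:
{"op": "step_arm", "data": {"series": [{"offset": [0, 0, 0.002], "turn": [0, 0, 0]}, {"offset": [0, 0, 0.002], "turn": [0, 0, 0]}, {"offset": [0, 0, 0.002], "turn": [0, 0, 0]}, {"offset": [0, 0, 0.002], "turn": [0, 0, 0]}], "gripper": -0.25}}

```text
clock: 20.85
position: [413.6, -321.7, 48.9]
tcp_rot: [2.142, 2.297, 0.0]
wrist_force: [-0.9, 0.2, -0.7]
gripper_width: 32.2
grasp_force: 0.0
```

Emit:
{"op": "step_arm", "data": {"series": [{"offset": [0, 0, -0.06], "turn": [0, 0, 0]}, {"offset": [0, 0, -0.16], "turn": [0, 0, 0]}, {"offset": [0, 0, -0.26], "turn": [0, 0, 0]}, {"offset": [0, 0, -0.3], "turn": [0, 0, 0]}, {"offset": [0, 0, -0.3], "turn": [0, 0, 0]}, {"offset": [0, 0, -0.3], "turn": [0, 0, 0]}, {"offset": [0, 0, -0.3], "turn": [0, 0, 0]}]}}

```text
clock: 21.55
position: [412.3, -320.5, 196.4]
tcp_rot: [-2.14, -2.294, -0.0]
wrist_force: [-0.6, -0.4, -0.5]
gripper_width: 31.9
grasp_force: 0.0
```

```bash
python3 - <<'E'
from h import *
st();survey();p,d=env.snapshot("side");cv2.imwrite("pics/side3.png",p)
E
```

```text
21.55 [ 412.3 -320.5  196.4] [-2.14  -2.294 -0.   ] F [-0.6 -0.4 -0.5] 31.903034578092758 0.0
fresh
(np.int32(112), array([584.3, 304.9]), array([50., 12.]), 74.6, np.float64(53.4), array([190., 202.]))
(np.int32(116), array([514.2, 335.1]), array([12.1, 48.9]), 4.2, np.float64(53.4), array([176., 231.]))
(np.int32(127), array([428. , 302.3]), array([50.6, 12.3]), 71.5, np.float64(53.1), array([189., 267.]))
case ribs (case frame)
(np.int32(23), array([87.2, 65.6]), array([ 7.5, 19.7]), 53.9, np.float64(71.9), array([283., 187.]))
(np.int32(15), array([-88.7,  66.2]), array([19.3,  7.9]), 32.8, np.float64(74.4), array([300., 260.]))
cover 1725 [107. 122. 197.]
tray
(np.int32(115), array([ 574.4, -309.8]), array([12.1, 51.8]), 3.9, np.float64(53.2), array([445., 202.]))
(np.int32(113), array([ 494.6, -315.2]), array([11.9, 50. ]), 0.3, np.float64(53.3), array([450., 236.]))
(np.int32(123), array([ 414.1, -320.9]), array([12.4, 50.4]), 4.0, np.float64(53.5), array([454., 270.]))
```

View pics/side3.png

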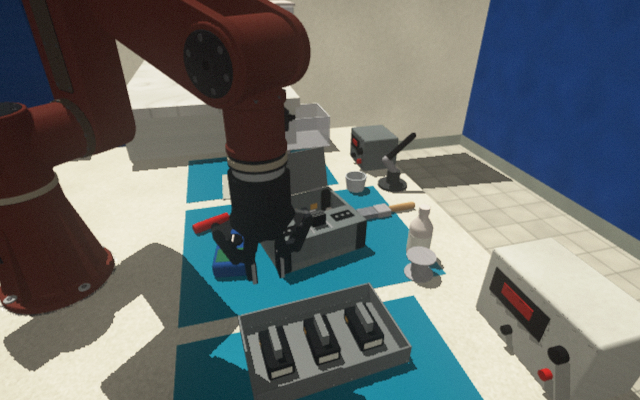

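All three spent packs stand in the tray, at about (278,350), (323,338) and (365,325). Now the charged packs.

```bash
cat > p.py <<'E'
from h import *
import sys
def rvec(a):
    a=np.radians(a);return R.from_matrix(np.array([[-np.sin(a),np.cos(a),0],[np.cos(a),np.sin(a),0],[0,0,-1]]).T).as_rotvec()
def fresh(px,py,a,bx,start=None):
    w=[(px,py,280,a),(px,py,49,a),(px,py,280,a),(*case(bx,34),280,CA),(*case(bx,34),66,CA),(*case(bx,34),280,CA)]
    plan(w) if start is None else plan(w,np.array(start[:3]),rvec(start[3]))
E
python3 - <<'E'
from p import *
s=env.get_state();p=s["position"]
st();plan([(p[0],p[1],280,4)])
fresh(428,302.5,-18.4,-60,(p[0],p[1],280,4))
print();fresh(514.2,335.1,4.2,0,(*case(-60,34),280,CA))
print();fresh(584.3,304.7,-15.2,60,(*case(0,34),280,CA))
E
```

```text
21.65 [ 412.3 -320.5  196.3] [-2.139 -2.294 -0.   ] F [ 0.5  0.6 -0.2] 32.41079957362944 0.0
21.65 [ 412.3 -320.5  196.3] [-2.139 -2.294 -0.   ] F [ 0.5  0.6 -0.2] 32.41079957362944 0.0
mm [  0.3  -0.3 -83.7] off [0.0006, -0.0005, -0.1674] turn [-0.004, -0.005, -0.0]
mm [620.4  59.1  -0. ] off [1.2407, 0.1182, -0.0] turn [0.0, 0.0, 0.498]
mm [  0.   0. 231.] off [0.0, 0.0, 0.462] turn [0.0, 0.0, 0.0]
mm [   0.    0. -231.] off [0.0, 0.0, -0.462] turn [0.0, 0.0, 0.0]
mm [-258.4  138.9    0. ] off [-0.5168, 0.2777, 0.0] turn [0.0, 0.0, -0.691]
mm [  0.   0. 214.] off [0.0, 0.0, 0.428] turn [0.0, 0.0, 0.0]
mm [   0.    0. -214.] off [0.0, 0.0, -0.428] turn [0.0, 0.0, 0.0]

mm [305.8 105.8  -0. ] off [0.6117, 0.2117, -0.0] turn [0.0, 0.0, 0.189]
mm [  0.   0. 231.] off [0.0, 0.0, 0.462] turn [0.0, 0.0, 0.0]
mm [   0.    0. -231.] off [0.0, 0.0, -0.462] turn [0.0, 0.0, 0.0]
mm [-3.093e+02 -1.000e-01  0.000e+00] off [-0.6185, -0.0002, 0.0] turn [0.0, 0.0, -0.189]
mm [  0.   0. 214.] off [0.0, 0.0, 0.428] turn [0.0, 0.0, 0.0]
mm [   0.    0. -214.] off [0.0, 0.0, -0.428] turn [0.0, 0.0, 0.0]

mm [260.8 107.5  -0. ] off [0.5215, 0.2151, -0.0] turn [0.0, 0.0, 0.62]
mm [  0.   0. 231.] off [0.0, 0.0, 0.462] turn [0.0, 0.0, 0.0]
mm [   0.    0. -231.] off [0.0, 0.0, -0.462] turn [0.0, 0.0, 0.0]
mm [-252.7   80.     0. ] off [-0.5054, 0.16, 0.0] turn [0.0, 0.0, -0.62]
mm [  0.   0. 214.] off [0.0, 0.0, 0.428] turn [0.0, 0.0, 0.0]
mm [   0.    0. -214.] off [0.0, 0.0, -0.428] turn [0.0, 0.0, 0.0]
```

Emit:
{"op": "step_arm", "data": {"series": [{"offset": [0, 0, -0.1], "turn": [0, 0, 0]}, {"offset": [0.05, 0.005, -0.167], "turn": [0, 0, 0]}, {"offset": [0.15, 0.015, -0.167], "turn": [0, 0, 0]}, {"offset": [0.62, 0.059, -0.167], "turn": [0, 0, 0]}, {"offset": [0.62, 0.059, -0.167], "turn": [0, 0, 0]}, {"offset": [0.62, 0.059, -0.167], "turn": [0, 0, 0]}, {"offset": [0.62, 0.059, -0.167], "turn": [0, 0, 0]}, {"offset": [0.62, 0.059, -0.167], "turn": [0, 0, 0]}]}}

```text
clock: 22.45
position: [420.1, -7.6, 280.8]
tcp_rot: [-2.139, -2.297, 0.001]
wrist_force: [-0.8, -1.3, -0.9]
gripper_width: 31.8
grasp_force: 0.0
```

```bash
python3 - <<'E'
from p import *
survey();plan([(428,302.5,280,-18.4)])
E
```

```text
fresh
(np.int32(111), array([584.3, 304.8]), array([51.2, 12. ]), 74.6, np.float64(53.6), array([190., 202.]))
(np.int32(116), array([514.1, 335.3]), array([12.2, 49.1]), 4.7, np.float64(53.4), array([177., 231.]))
(np.int32(121), array([428. , 302.5]), array([49.8, 12.2]), 72.1, np.float64(53.3), array([189., 267.]))
case ribs (case frame)
(np.int32(20), array([84.1, 67.6]), array([ 5.5, 14.7]), 25.5, np.float64(72.8), array([283., 188.]))
cover 1930 [107. 122. 616.]
tray
(np.int32(116), array([ 574.3, -309.5]), array([12. , 50.1]), 4.0, np.float64(53.3), array([445., 202.]))
(np.int32(114), array([ 494.2, -315.2]), array([11.9, 49.8]), 2.5, np.float64(53.5), array([450., 236.]))
(np.int32(125), array([ 414.4, -320.8]), array([12. , 51.4]), 3.8, np.float64(53.3), array([454., 270.]))
22.5 [419.9  -3.4 280.7] [-2.133 -2.298 -0.004] F [-1.7  2.4 -0. ] 31.948552284916282 0.0
mm [304.5  30.8   2.6] off [0.609, 0.0616, 0.0053] turn [-0.004, -0.008, 0.504]
```

Emit:
{"op": "step_arm", "data": {"series": [{"offset": [0.62, 0.06, 0], "turn": [0, 0, 0.498]}, {"offset": [0.62, 0.06, 0], "turn": [0, 0, 0.498]}, {"offset": [0.62, 0.06, 0], "turn": [0, 0, 0.498]}, {"offset": [0.62, 0.06, 0], "turn": [0, 0, 0.498]}, {"offset": [0.62, 0.06, 0], "turn": [0, 0, 0.498]}, {"offset": [0.62, 0.06, 0], "turn": [0, 0, 0.498]}, {"offset": [0.62, 0.06, 0], "turn": [0, 0, 0.498]}, {"offset": [0.62, 0.06, 0], "turn": [0, 0, 0.498]}]}}

```text
clock: 23.3
position: [428.7, 304.5, 280.5]
tcp_rot: [-2.542, -1.843, 0.003]
wrist_force: [0.0, 0.3, -0.4]
gripper_width: 31.4
grasp_force: 0.0
```

Emit:
{"op": "step_arm", "data": {"series": [{"offset": [0, 0, 0.08], "turn": [0, 0, 0]}, {"offset": [0, 0, 0.18], "turn": [0, 0, 0]}, {"offset": [0, 0, 0.28], "turn": [0, 0, 0]}, {"offset": [0, 0, 0.36], "turn": [0, 0, 0]}, {"offset": [0, 0, 0.36], "turn": [0, 0, 0]}, {"offset": [0, 0, 0.36], "turn": [0, 0, 0]}]}}

```text
clock: 23.9
position: [429.0, 299.9, 101.5]
tcp_rot: [-2.549, -1.836, 0.005]
wrist_force: [-1.2, 0.8, 0.7]
gripper_width: 31.8
grasp_force: 0.0
```

```bash
python3 - <<'E'
from p import *
plan([(428,302.5,49,-18.2)])
E
```

```text
23.9 [429.  299.9 101.5] [-2.549 -1.836  0.005] F [-1.2  0.8  0.7] 31.812976941679846 0.0
mm [ 2.3 -1.7 52.5] off [0.0045, -0.0034, 0.105] turn [-0.003, 0.003, -0.006]
```

Emit:
{"op": "step_arm", "data": {"series": [{"offset": [0.002, -0.001, 0.06], "turn": [0, 0, 0]}, {"offset": [0.002, -0.001, 0.102], "turn": [0, 0, 0]}, {"offset": [0.002, -0.001, 0.102], "turn": [0, 0, 0]}, {"offset": [0.002, -0.001, 0.102], "turn": [0, 0, 0]}]}}

```text
clock: 24.3
position: [431.4, 302.9, 53.8]
tcp_rot: [2.548, 1.837, 0.006]
wrist_force: [0.4, 0.3, 1.0]
gripper_width: 31.9
grasp_force: 0.0
```

Emit:
{"op": "step_arm", "data": {"series": [{"offset": [0, 0, 0], "turn": [0, 0, 0]}, {"offset": [0, 0, 0], "turn": [0, 0, 0]}, {"offset": [0, 0, 0], "turn": [0, 0, 0]}, {"offset": [0, 0, 0], "turn": [0, 0, 0]}, {"offset": [0, 0, 0], "turn": [0, 0, 0]}], "gripper": -1}}

```text
clock: 24.8
position: [431.2, 303.2, 53.8]
tcp_rot: [2.548, 1.837, 0.006]
wrist_force: [-0.9, 0.1, 6.2]
gripper_width: 10.6
grasp_force: 61.5
```

Emit:
{"op": "step_arm", "data": {"series": [{"offset": [0, 0, -0.05], "turn": [0, 0, 0]}, {"offset": [0, 0, -0.14], "turn": [0, 0, 0]}, {"offset": [0, 0, -0.24], "turn": [0, 0, 0]}, {"offset": [0, 0, -0.34], "turn": [0, 0, 0]}, {"offset": [0, 0, -0.42], "turn": [0, 0, 0]}, {"offset": [0, 0, -0.462], "turn": [0, 0, 0]}, {"offset": [0, 0, -0.462], "turn": [0, 0, 0]}]}}

```text
clock: 25.5
position: [431.7, 303.3, 287.7]
tcp_rot: [2.547, 1.837, 0.016]
wrist_force: [0.5, -0.2, -1.2]
gripper_width: 10.7
grasp_force: 60.5
```

Emit:
{"op": "step_arm", "data": {"series": [{"offset": [-0.517, 0.278, 0], "turn": [0, 0, -0.691]}, {"offset": [-0.517, 0.278, 0], "turn": [0, 0, -0.691]}, {"offset": [-0.517, 0.278, 0], "turn": [0, 0, -0.691]}, {"offset": [-0.517, 0.278, 0], "turn": [0, 0, -0.691]}, {"offset": [-0.517, 0.278, 0], "turn": [0, 0, -0.691]}, {"offset": [-0.517, 0.278, 0], "turn": [0, 0, -0.691]}, {"offset": [-0.517, 0.278, 0], "turn": [0, 0, -0.691]}, {"offset": [-0.517, 0.278, 0], "turn": [0, 0, -0.691]}]}}

```text
clock: 26.3
position: [478.7, 10.6, 279.9]
tcp_rot: [-1.966, -2.447, 0.004]
wrist_force: [0.4, 0.7, -0.6]
gripper_width: 9.9
grasp_force: 60.4
```

Emit:
{"op": "step_arm", "data": {"series": [{"offset": [0, 0, 0.06], "turn": [0, 0, 0]}, {"offset": [0, 0, 0.14], "turn": [0, 0, 0]}, {"offset": [0, 0, 0.22], "turn": [0, 0, 0]}, {"offset": [0, 0, 0.26], "turn": [0, 0, 0]}, {"offset": [0, 0, 0.26], "turn": [0, 0, 0]}, {"offset": [0, 0, 0.26], "turn": [0, 0, 0]}, {"offset": [0, 0, 0.26], "turn": [0, 0, 0]}]}}

```text
clock: 27.0
position: [480.9, 13.4, 153.8]
tcp_rot: [1.96, 2.452, 0.003]
wrist_force: [-0.5, -0.1, -0.8]
gripper_width: 10.4
grasp_force: 60.3
```

```bash
python3 - <<'E'
from p import *
plan([(*case(-60,34),66,CA)])
E
```

```text
27.0 [480.9  13.4 153.8] [1.96  2.452 0.003] F [-0.5 -0.1 -0.8] 10.387233664409084 60.32930016517639
mm [ 0.8 -2.9 87.8] off [0.0016, -0.0057, 0.1756] turn [0.004, 0.001, 0.001]
```

Emit:
{"op": "step_arm", "data": {"series": [{"offset": [0, -0.005, 0.06], "turn": [0, 0, 0]}, {"offset": [0, -0.005, 0.1], "turn": [0, 0, 0]}, {"offset": [0, -0.005, 0.13], "turn": [0, 0, 0]}, {"offset": [0, -0.005, 0.15], "turn": [0, 0, 0]}, {"offset": [0, -0.005, 0.163], "turn": [0, 0, 0]}, {"offset": [0, -0.005, 0.163], "turn": [0, 0, 0]}, {"offset": [0, -0.005, 0.163], "turn": [0, 0, 0]}]}}

```text
clock: 27.7
position: [478.1, 12.3, 71.7]
tcp_rot: [1.961, 2.452, 0.001]
wrist_force: [0.6, 0.7, -1.5]
gripper_width: 10.3
grasp_force: 60.4
```

Emit:
{"op": "step_arm", "data": {"series": [{"offset": [0, 0, 0.003], "turn": [0, 0, 0]}, {"offset": [0, 0, 0.003], "turn": [0, 0, 0]}, {"offset": [0, 0, 0.003], "turn": [0, 0, 0]}]}}

```text
clock: 28.0
position: [477.9, 12.3, 69.9]
tcp_rot: [1.962, 2.452, 0.001]
wrist_force: [1.2, 0.4, 0.2]
gripper_width: 10.3
grasp_force: 60.6
```

Emit:
{"op": "step_arm", "data": {"series": [{"offset": [0, 0, 0], "turn": [0, 0, 0]}, {"offset": [0, 0, 0], "turn": [0, 0, 0]}, {"offset": [0, 0, 0], "turn": [0, 0, 0]}, {"offset": [0, 0, 0], "turn": [0, 0, 0]}], "gripper": -0.25}}

```text
clock: 28.4
position: [477.3, 12.4, 69.3]
tcp_rot: [-1.962, -2.453, 0.0]
wrist_force: [0.8, 0.0, -0.0]
gripper_width: 31.9
grasp_force: 0.0
```

Emit:
{"op": "step_arm", "data": {"series": [{"offset": [0, 0, -0.06], "turn": [0, 0, 0]}, {"offset": [0, 0, -0.16], "turn": [0, 0, 0]}, {"offset": [0, 0, -0.26], "turn": [0, 0, 0]}, {"offset": [0, 0, -0.36], "turn": [0, 0, 0]}, {"offset": [0, 0, -0.42], "turn": [0, 0, 0]}, {"offset": [0, 0, -0.42], "turn": [0, 0, 0]}, {"offset": [0, 0, -0.42], "turn": [0, 0, 0]}]}}

```text
clock: 29.1
position: [477.5, 12.4, 280.0]
tcp_rot: [1.961, 2.452, 0.001]
wrist_force: [-0.4, 0.3, -1.1]
gripper_width: 32.0
grasp_force: 0.0
```

```bash
python3 - <<'E'
from p import *
survey()
fresh(514.2,335.2,4.4,0)
E
```

```text
fresh
(np.int32(111), array([584.2, 304.5]), array([49.8, 12. ]), 74.4, np.float64(53.5), array([190., 202.]))
(np.int32(118), array([514.2, 335.4]), array([12.5, 49.8]), 4.3, np.float64(53.3), array([176., 231.]))
case ribs (case frame)
(np.int32(23), array([87.5, 66. ]), array([ 7.9, 19.1]), 58.3, np.float64(72.6), array([283., 187.]))
cover 3602 [107. 120. 627.]
tray
(np.int32(116), array([ 574.3, -309.4]), array([12. , 51.3]), 3.3, np.float64(53.7), array([445., 202.]))
(np.int32(114), array([ 494.2, -315.5]), array([12., 50.]), 2.7, np.float64(53.4), array([450., 236.]))
(np.int32(126), array([ 414.2, -320.7]), array([12.2, 49.7]), 4.0, np.float64(53.1), array([454., 270.]))
29.15 [476.6  12.5 278.3] [-1.962e+00 -2.452e+00  1.000e-03] F [-0.3 -0.  -1.1] 32.07056058257616 0.0
mm [306.6 107.6  -1.7] off [0.6132, 0.2151, -0.0034] turn [-0.002, -0.001, 0.184]
mm [  0.   0. 231.] off [0.0, 0.0, 0.462] turn [0.0, 0.0, 0.0]
mm [   0.    0. -231.] off [0.0, 0.0, -0.462] turn [0.0, 0.0, 0.0]
mm [-309.4   -1.2    0. ] off [-0.6187, -0.0024, 0.0] turn [0.0, 0.0, -0.184]
mm [  0.   0. 214.] off [0.0, 0.0, 0.428] turn [0.0, 0.0, 0.0]
mm [   0.    0. -214.] off [0.0, 0.0, -0.428] turn [0.0, 0.0, 0.0]
```

Pack B is unmoved. Go over to it and check before grasping.

Emit:
{"op": "step_arm", "data": {"series": [{"offset": [0.613, 0.214, 0], "turn": [0, 0, 0.184]}, {"offset": [0.613, 0.214, 0], "turn": [0, 0, 0.184]}, {"offset": [0.613, 0.214, 0], "turn": [0, 0, 0.184]}, {"offset": [0.613, 0.214, 0], "turn": [0, 0, 0.184]}, {"offset": [0.613, 0.214, 0], "turn": [0, 0, 0.184]}, {"offset": [0.613, 0.214, 0], "turn": [0, 0, 0.184]}, {"offset": [0.613, 0.214, 0], "turn": [0, 0, 0.184]}, {"offset": [0.613, 0.214, 0], "turn": [0, 0, 0.184]}]}}

```text
clock: 29.95
position: [512.7, 338.1, 275.6]
tcp_rot: [-2.127, -2.308, 0.007]
wrist_force: [0.5, -1.2, -0.4]
gripper_width: 32.2
grasp_force: 0.0
```

Emit:
{"op": "step_arm", "data": {"series": [{"offset": [0, 0, 0.08], "turn": [0, 0, 0]}, {"offset": [0, 0, 0.18], "turn": [0, 0, 0]}, {"offset": [0, 0, 0.28], "turn": [0, 0, 0]}, {"offset": [0, 0, 0.35], "turn": [0, 0, 0]}, {"offset": [0, 0, 0.35], "turn": [0, 0, 0]}, {"offset": [0, 0, 0.35], "turn": [0, 0, 0]}, {"offset": [0, 0, 0.35], "turn": [0, 0, 0]}]}}

```text
clock: 30.65
position: [516.1, 335.3, 106.7]
tcp_rot: [2.134, 2.304, 0.006]
wrist_force: [0.4, -0.6, 0.4]
gripper_width: 31.7
grasp_force: 0.0
```

```bash
python3 - <<'E'
from p import *
survey();plan([(514.2,335.3,49,4.4)])
E
```

```text
fresh
(np.int32(112), array([584.2, 304.4]), array([50.1, 12. ]), 75.1, np.float64(53.6), array([190., 202.]))
(np.int32(116), array([514.2, 335.5]), array([12.1, 48.7]), 4.4, np.float64(53.4), array([176., 231.]))
case ribs (case frame)
(np.int32(20), array([85.6, 66.6]), array([ 7.4, 17.5]), 39.3, np.float64(71.8), array([283., 188.]))
(np.int32(114), array([-61.4,  32.3]), array([11.8, 49.6]), 0.6, np.float64(69.7), array([312., 245.]))
cover 1739 [107. 122. 198.]
tray
(np.int32(115), array([ 574.4, -309.4]), array([12. , 51.1]), 3.4, np.float64(53.3), array([445., 202.]))
(np.int32(113), array([ 494.3, -315.6]), array([11.8, 51.4]), 2.2, np.float64(53.6), array([450., 236.]))
(np.int32(125), array([ 414.3, -321. ]), array([11.9, 50.7]), 3.9, np.float64(53.4), array([454., 270.]))
30.7 [516.5 335.7 107.4] [2.133 2.303 0.008] F [-0.2  0.1 -0.8] 32.28229821870135 0.0
mm [-0.3 -2.6 58.4] off [-0.0006, -0.0052, 0.1168] turn [0.006, -0.002, -0.0]
```

Emit:
{"op": "step_arm", "data": {"series": [{"offset": [0, -0.003, 0.06], "turn": [0, 0, 0]}, {"offset": [0, -0.003, 0.1], "turn": [0, 0, 0]}, {"offset": [0, -0.003, 0.113], "turn": [0, 0, 0]}, {"offset": [0, -0.003, 0.113], "turn": [0, 0, 0]}, {"offset": [0, -0.003, 0.113], "turn": [0, 0, 0]}]}}

```text
clock: 31.2
position: [514.3, 335.6, 49.9]
tcp_rot: [2.134, 2.304, 0.005]
wrist_force: [-0.1, 0.1, -0.7]
gripper_width: 31.9
grasp_force: 0.0
```

Emit:
{"op": "step_arm", "data": {"series": [{"offset": [0, 0, 0], "turn": [0, 0, 0]}, {"offset": [0, 0, 0], "turn": [0, 0, 0]}, {"offset": [0, 0, 0], "turn": [0, 0, 0]}, {"offset": [0, 0, 0], "turn": [0, 0, 0]}, {"offset": [0, 0, 0], "turn": [0, 0, 0]}], "gripper": -1}}

```text
clock: 31.7
position: [514.4, 335.6, 49.8]
tcp_rot: [2.134, 2.304, 0.005]
wrist_force: [0.3, -0.7, 6.0]
gripper_width: 10.5
grasp_force: 60.5
```

Emit:
{"op": "step_arm", "data": {"series": [{"offset": [0, 0, -0.05], "turn": [0, 0, 0]}, {"offset": [0, 0, -0.14], "turn": [0, 0, 0]}, {"offset": [0, 0, -0.24], "turn": [0, 0, 0]}, {"offset": [0, 0, -0.34], "turn": [0, 0, 0]}, {"offset": [0, 0, -0.42], "turn": [0, 0, 0]}, {"offset": [0, 0, -0.462], "turn": [0, 0, 0]}, {"offset": [0, 0, -0.462], "turn": [0, 0, 0]}]}}

```text
clock: 32.4
position: [514.7, 335.9, 283.6]
tcp_rot: [2.132, 2.303, 0.012]
wrist_force: [-0.3, 0.3, -1.5]
gripper_width: 10.5
grasp_force: 59.5
```

Emit:
{"op": "step_arm", "data": {"series": [{"offset": [-0.619, -0.002, 0], "turn": [0, 0, -0.184]}, {"offset": [-0.619, -0.002, 0], "turn": [0, 0, -0.184]}, {"offset": [-0.619, -0.002, 0], "turn": [0, 0, -0.184]}, {"offset": [-0.619, -0.002, 0], "turn": [0, 0, -0.184]}, {"offset": [-0.619, -0.002, 0], "turn": [0, 0, -0.184]}, {"offset": [-0.619, -0.002, 0], "turn": [0, 0, -0.184]}, {"offset": [-0.619, -0.002, 0], "turn": [0, 0, -0.184]}, {"offset": [-0.619, -0.002, 0], "turn": [0, 0, -0.184]}]}}

```text
clock: 33.2
position: [534.3, 24.5, 276.0]
tcp_rot: [-1.965, -2.446, 0.004]
wrist_force: [0.7, 0.6, -1.0]
gripper_width: 10.2
grasp_force: 59.5
```

Emit:
{"op": "step_arm", "data": {"series": [{"offset": [0, 0, 0.06], "turn": [0, 0, 0]}, {"offset": [0, 0, 0.14], "turn": [0, 0, 0]}, {"offset": [0, 0, 0.22], "turn": [0, 0, 0]}, {"offset": [0, 0, 0.26], "turn": [0, 0, 0]}, {"offset": [0, 0, 0.26], "turn": [0, 0, 0]}, {"offset": [0, 0, 0.26], "turn": [0, 0, 0]}, {"offset": [0, 0, 0.26], "turn": [0, 0, 0]}]}}

```text
clock: 33.9
position: [537.0, 26.9, 150.5]
tcp_rot: [1.96, 2.452, 0.003]
wrist_force: [0.3, 1.2, -1.0]
gripper_width: 10.6
grasp_force: 59.4
```

```bash
python3 - <<'E'
from p import *
plan([(*case(0,34),66,CA)])
E
```

```text
33.9 [537.   26.9 150.5] [1.96  2.452 0.003] F [ 0.3  1.2 -1. ] 10.591613296072362 59.35709059238434
mm [-0.1 -0.5 84.5] off [-0.0002, -0.0011, 0.1689] turn [0.004, 0.001, 0.001]
```

Emit:
{"op": "step_arm", "data": {"series": [{"offset": [0, 0, 0.06], "turn": [0, 0, 0]}, {"offset": [0, 0, 0.1], "turn": [0, 0, 0]}, {"offset": [0, 0, 0.13], "turn": [0, 0, 0]}, {"offset": [0, 0, 0.15], "turn": [0, 0, 0]}, {"offset": [0, 0, 0.166], "turn": [0, 0, 0]}, {"offset": [0, 0, 0.168], "turn": [0, 0, 0]}, {"offset": [0, 0, 0.168], "turn": [0, 0, 0]}]}}

```text
clock: 34.6
position: [536.7, 26.1, 65.7]
tcp_rot: [1.962, 2.452, 0.002]
wrist_force: [-0.3, -0.6, -1.1]
gripper_width: 10.5
grasp_force: 59.9
```

Emit:
{"op": "step_arm", "data": {"series": [{"offset": [0, 0, 0], "turn": [0, 0, 0]}, {"offset": [0, 0, 0], "turn": [0, 0, 0]}, {"offset": [0, 0, 0], "turn": [0, 0, 0]}, {"offset": [0, 0, 0], "turn": [0, 0, 0]}], "gripper": -0.25}}

```text
clock: 35.0
position: [535.7, 26.1, 65.0]
tcp_rot: [1.962, 2.453, 0.0]
wrist_force: [0.1, -0.7, -0.6]
gripper_width: 31.8
grasp_force: 0.0
```

Emit:
{"op": "step_arm", "data": {"series": [{"offset": [0, 0, -0.06], "turn": [0, 0, 0]}, {"offset": [0, 0, -0.16], "turn": [0, 0, 0]}, {"offset": [0, 0, -0.26], "turn": [0, 0, 0]}, {"offset": [0, 0, -0.36], "turn": [0, 0, 0]}, {"offset": [0, 0, -0.42], "turn": [0, 0, 0]}, {"offset": [0, 0, -0.42], "turn": [0, 0, 0]}, {"offset": [0, 0, -0.42], "turn": [0, 0, 0]}]}}

```text
clock: 35.7
position: [535.9, 26.1, 275.7]
tcp_rot: [1.961, 2.452, 0.002]
wrist_force: [-0.4, 0.2, -0.4]
gripper_width: 31.7
grasp_force: 0.0
```

```bash
python3 - <<'E'
from p import *
survey()
fresh(584.2,304.5,-15.2,60)
E
```

```text
fresh
(np.int32(112), array([584.2, 304.4]), array([50.3, 11.9]), 74.3, np.float64(53.4), array([191., 202.]))
case ribs (case frame)
(np.int32(48), array([-63.1,  42.5]), array([10.8, 29.5]), 6.6, np.float64(69.6), array([308., 246.]))
cover 6280 [ 50. 126. 635.]
tray
(np.int32(115), array([ 574.4, -309.5]), array([12. , 50.1]), 4.1, np.float64(53.4), array([445., 202.]))
(np.int32(112), array([ 494.2, -315.3]), array([12., 49.]), 2.8, np.float64(53.6), array([450., 236.]))
(np.int32(126), array([ 414.4, -321.1]), array([12.4, 50.8]), 2.8, np.float64(53.3), array([454., 270.]))
35.75 [534.9  26.2 273.8] [-1.962e+00 -2.452e+00  1.000e-03] F [ 0.4  0.5 -1.1] 31.99105859812907 0.0
mm [260.7 109.2  -6.2] off [0.5214, 0.2183, -0.0124] turn [-0.002, -0.0, 0.62]
mm [  0.   0. 231.] off [0.0, 0.0, 0.462] turn [0.0, 0.0, 0.0]
mm [   0.    0. -231.] off [0.0, 0.0, -0.462] turn [0.0, 0.0, 0.0]
mm [-252.5   80.1    0. ] off [-0.505, 0.1601, 0.0] turn [0.0, 0.0, -0.62]
mm [  0.   0. 214.] off [0.0, 0.0, 0.428] turn [0.0, 0.0, 0.0]
mm [   0.    0. -214.] off [0.0, 0.0, -0.428] turn [0.0, 0.0, 0.0]
```

Emit:
{"op": "step_arm", "data": {"series": [{"offset": [0.521, 0.217, -0.01], "turn": [0, 0, 0.62]}, {"offset": [0.521, 0.217, -0.01], "turn": [0, 0, 0.62]}, {"offset": [0.521, 0.217, -0.01], "turn": [0, 0, 0.62]}, {"offset": [0.521, 0.217, -0.01], "turn": [0, 0, 0.62]}, {"offset": [0.521, 0.217, -0.01], "turn": [0, 0, 0.62]}, {"offset": [0.521, 0.217, -0.01], "turn": [0, 0, 0.62]}, {"offset": [0.521, 0.217, -0.01], "turn": [0, 0, 0.62]}, {"offset": [0.521, 0.217, -0.01], "turn": [0, 0, 0.62]}]}}

```text
clock: 36.55
position: [582.8, 304.5, 276.3]
tcp_rot: [-2.493, -1.91, 0.009]
wrist_force: [0.2, -1.7, -0.8]
gripper_width: 31.7
grasp_force: 0.0
```

Emit:
{"op": "step_arm", "data": {"series": [{"offset": [0, 0, 0.08], "turn": [0, 0, 0]}, {"offset": [0, 0, 0.18], "turn": [0, 0, 0]}, {"offset": [0, 0, 0.28], "turn": [0, 0, 0]}, {"offset": [0, 0, 0.35], "turn": [0, 0, 0]}, {"offset": [0, 0, 0.35], "turn": [0, 0, 0]}, {"offset": [0, 0, 0.35], "turn": [0, 0, 0]}, {"offset": [0, 0, 0.35], "turn": [0, 0, 0]}]}}

```text
clock: 37.25
position: [586.4, 304.1, 107.9]
tcp_rot: [2.496, 1.906, 0.007]
wrist_force: [1.5, -0.0, -0.5]
gripper_width: 32.0
grasp_force: 0.0
```

```bash
python3 - <<'E'
from p import *
survey();plan([(584.2,304.4,49,-15.2)])
E
```

```text
fresh
(np.int32(111), array([584.2, 304.4]), array([50.8, 11.9]), 74.6, np.float64(53.6), array([190., 202.]))
case ribs (case frame)
(np.int32(15), array([84.4, 67.5]), array([ 5.1, 14.9]), 29.1, np.float64(71.5), array([283., 188.]))
(np.int32(111), array([-0.7, 34.7]), array([12. , 49.4]), 0.1, np.float64(69.6), array([305., 220.]))
(np.int32(112), array([-61.4,  32.4]), array([11.8, 49.8]), 0.6, np.float64(69.8), array([312., 245.]))
cover 1733 [107. 122. 198.]
tray
(np.int32(117), array([ 574.3, -309. ]), array([11.9, 49.9]), 3.6, np.float64(53.3), array([445., 202.]))
(np.int32(111), array([ 494.3, -315.2]), array([12. , 49.7]), 2.5, np.float64(53.8), array([450., 236.]))
(np.int32(126), array([ 414.4, -321.1]), array([12.2, 50.9]), 4.0, np.float64(53.5), array([454., 270.]))
37.3 [586.7 304.5 108.5] [2.495 1.906 0.009] F [0.6 0.7 0.5] 32.462793649486855 0.0
mm [-1.  -2.7 59.5] off [-0.0019, -0.0054, 0.1189] turn [0.006, -0.004, -0.001]
```

Emit:
{"op": "step_arm", "data": {"series": [{"offset": [0, -0.003, 0.06], "turn": [0, 0, 0]}, {"offset": [0, -0.003, 0.1], "turn": [0, 0, 0]}, {"offset": [0, -0.003, 0.115], "turn": [0, 0, 0]}, {"offset": [0, -0.003, 0.115], "turn": [0, 0, 0]}, {"offset": [0, -0.003, 0.115], "turn": [0, 0, 0]}]}}

```text
clock: 37.8
position: [584.3, 305.1, 49.4]
tcp_rot: [2.495, 1.907, 0.005]
wrist_force: [0.2, 0.0, -0.6]
gripper_width: 32.0
grasp_force: 0.0
```

Emit:
{"op": "step_arm", "data": {"series": [{"offset": [0, 0, 0], "turn": [0, 0, 0]}, {"offset": [0, 0, 0], "turn": [0, 0, 0]}, {"offset": [0, 0, 0], "turn": [0, 0, 0]}, {"offset": [0, 0, 0], "turn": [0, 0, 0]}, {"offset": [0, 0, 0], "turn": [0, 0, 0]}], "gripper": -1}}

```text
clock: 38.3
position: [584.4, 305.1, 49.3]
tcp_rot: [2.495, 1.907, 0.005]
wrist_force: [-0.1, -1.2, 6.5]
gripper_width: 10.8
grasp_force: 60.4
```

Emit:
{"op": "step_arm", "data": {"series": [{"offset": [0, 0, -0.05], "turn": [0, 0, 0]}, {"offset": [0, 0, -0.14], "turn": [0, 0, 0]}, {"offset": [0, 0, -0.24], "turn": [0, 0, 0]}, {"offset": [0, 0, -0.34], "turn": [0, 0, 0]}, {"offset": [0, 0, -0.42], "turn": [0, 0, 0]}, {"offset": [0, 0, -0.462], "turn": [0, 0, 0]}, {"offset": [0, 0, -0.462], "turn": [0, 0, 0]}]}}

```text
clock: 39.0
position: [584.7, 305.3, 283.2]
tcp_rot: [2.494, 1.906, 0.013]
wrist_force: [0.6, -0.2, -0.6]
gripper_width: 10.6
grasp_force: 59.4
```

Emit:
{"op": "step_arm", "data": {"series": [{"offset": [-0.505, 0.16, 0], "turn": [0, 0, -0.62]}, {"offset": [-0.505, 0.16, 0], "turn": [0, 0, -0.62]}, {"offset": [-0.505, 0.16, 0], "turn": [0, 0, -0.62]}, {"offset": [-0.505, 0.16, 0], "turn": [0, 0, -0.62]}, {"offset": [-0.505, 0.16, 0], "turn": [0, 0, -0.62]}, {"offset": [-0.505, 0.16, 0], "turn": [0, 0, -0.62]}, {"offset": [-0.505, 0.16, 0], "turn": [0, 0, -0.62]}, {"offset": [-0.505, 0.16, 0], "turn": [0, 0, -0.62]}]}}

```text
clock: 39.8
position: [592.4, 39.9, 275.5]
tcp_rot: [-1.961, -2.449, 0.003]
wrist_force: [-0.1, -0.6, -1.6]
gripper_width: 10.5
grasp_force: 59.3
```

Emit:
{"op": "step_arm", "data": {"series": [{"offset": [0, 0, 0.06], "turn": [0, 0, 0]}, {"offset": [0, 0, 0.14], "turn": [0, 0, 0]}, {"offset": [0, 0, 0.22], "turn": [0, 0, 0]}, {"offset": [0, 0, 0.26], "turn": [0, 0, 0]}, {"offset": [0, 0, 0.26], "turn": [0, 0, 0]}, {"offset": [0, 0, 0.26], "turn": [0, 0, 0]}, {"offset": [0, 0, 0.26], "turn": [0, 0, 0]}]}}

```text
clock: 40.5
position: [595.3, 40.6, 150.3]
tcp_rot: [1.959, 2.452, 0.003]
wrist_force: [0.2, -0.7, -1.6]
gripper_width: 10.5
grasp_force: 59.2
```

```bash
python3 - <<'E'
from p import *
plan([(*case(60,34),66,CA)])
E
```

```text
40.5 [595.3  40.6 150.3] [1.959 2.452 0.003] F [ 0.2 -0.7 -1.6] 10.46116269429867 59.22852694988251
mm [-0.7 -0.5 84.3] off [-0.0013, -0.0009, 0.1685] turn [0.004, 0.001, 0.001]
```

Emit:
{"op": "step_arm", "data": {"series": [{"offset": [0, 0, 0.06], "turn": [0, 0, 0]}, {"offset": [0, 0, 0.1], "turn": [0, 0, 0]}, {"offset": [0, 0, 0.13], "turn": [0, 0, 0]}, {"offset": [0, 0, 0.15], "turn": [0, 0, 0]}, {"offset": [0, 0, 0.166], "turn": [0, 0, 0]}, {"offset": [0, 0, 0.168], "turn": [0, 0, 0]}, {"offset": [0, 0, 0.168], "turn": [0, 0, 0]}]}}

```text
clock: 41.2
position: [594.7, 39.8, 65.2]
tcp_rot: [1.962, 2.452, 0.002]
wrist_force: [0.4, 0.1, -1.1]
gripper_width: 11.0
grasp_force: 59.6
```

Emit:
{"op": "step_arm", "data": {"series": [{"offset": [0, 0, 0], "turn": [0, 0, 0]}, {"offset": [0, 0, 0], "turn": [0, 0, 0]}, {"offset": [0, 0, 0], "turn": [0, 0, 0]}, {"offset": [0, 0, 0], "turn": [0, 0, 0]}], "gripper": -0.25}}

```text
clock: 41.6
position: [593.9, 39.9, 64.6]
tcp_rot: [1.962, 2.453, 0.0]
wrist_force: [-0.0, -0.6, 0.3]
gripper_width: 32.1
grasp_force: 0.0
```

Emit:
{"op": "step_arm", "data": {"series": [{"offset": [0, 0, -0.06], "turn": [0, 0, 0]}, {"offset": [0, 0, -0.16], "turn": [0, 0, 0]}, {"offset": [0, 0, -0.26], "turn": [0, 0, 0]}, {"offset": [0, 0, -0.36], "turn": [0, 0, 0]}, {"offset": [0, 0, -0.42], "turn": [0, 0, 0]}, {"offset": [0, 0, -0.42], "turn": [0, 0, 0]}, {"offset": [0, 0, -0.42], "turn": [0, 0, 0]}]}}

```text
clock: 42.3
position: [594.1, 39.8, 275.4]
tcp_rot: [1.961, 2.452, 0.002]
wrist_force: [-1.3, 0.5, -0.2]
gripper_width: 31.9
grasp_force: 0.0
```

Emit:
{"op": "step_arm", "data": {"series": [{"offset": [0.25, -0.12, 0], "turn": [0, 0, 0]}, {"offset": [0.25, -0.12, 0], "turn": [0, 0, 0]}, {"offset": [0.3, -0.12, 0], "turn": [0, 0, 0]}, {"offset": [0.3, -0.12, 0], "turn": [0, 0, 0]}, {"offset": [0.3, -0.12, 0], "turn": [0, 0, 0]}, {"offset": [0.3, -0.12, 0], "turn": [0, 0, 0]}], "gripper": -1}}

```text
clock: 42.9
position: [502.1, 172.3, 272.9]
tcp_rot: [-1.962, -2.453, 0.004]
wrist_force: [0.2, -0.2, 0.2]
gripper_width: 0.2
grasp_force: 0.0
```

```bash
python3 - <<'E'
from p import *
p,W=survey();plan([(*case(0,160),176,CA)]);cv2.imwrite("pics/top2.png",cv2.resize(p[130:300,150:500],None,fx=2,fy=2))
E
```

```text
fresh
case ribs (case frame)
(np.int32(27), array([88.1, 66.6]), array([ 8.8, 18.6]), 65.6, np.float64(73.6), array([283., 186.]))
(np.int32(117), array([58.8, 34.5]), array([50. , 12.6]), 89.9, np.float64(69.6), array([299., 195.]))
(np.int32(114), array([-0.7, 34.6]), array([12. , 49.3]), 0.3, np.float64(70.0), array([305., 220.]))
(np.int32(112), array([-61.4,  32.3]), array([11.8, 49.5]), 0.5, np.float64(69.9), array([312., 245.]))
(np.int32(21), array([-88.8,  66.2]), array([19.3,  7.9]), 32.4, np.float64(74.8), array([300., 260.]))
cover 7905 [107. 160. 629.]
tray
(np.int32(114), array([ 574.5, -309.6]), array([11.9, 50.3]), 3.5, np.float64(53.6), array([445., 202.]))
(np.int32(113), array([ 494.6, -315.8]), array([11.8, 51.1]), 0.3, np.float64(53.5), array([450., 236.]))
(np.int32(121), array([ 414.3, -320.8]), array([12.2, 50.5]), 3.6, np.float64(53.3), array([454., 270.]))
42.95 [502.5 172.  273.2] [-1.963 -2.452  0.003] F [0.5 0.2 0.1] 0.14433945123097974 0.0
mm [-23.2   1.6  97.2] off [-0.0463, 0.0032, 0.1945] turn [-0.002, 0.001, -0.001]
```

View pics/top2.png

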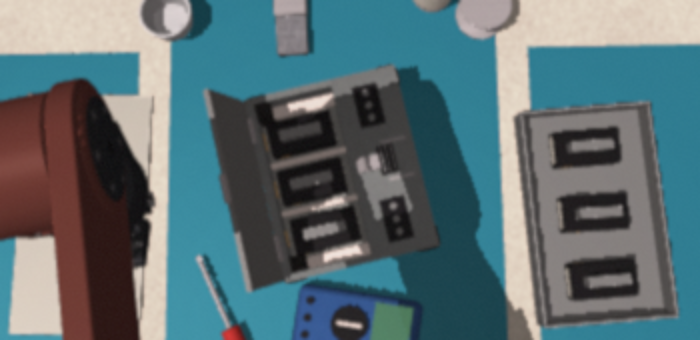

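The top view shows three charged packs seated in the bays, with ribs at crop (303,130), (313,184) and (322,230), and three spent packs in the tray. Go down behind the open cover.

Emit:
{"op": "step_arm", "data": {"series": [{"offset": [0, 0, 0.08], "turn": [0, 0, 0]}, {"offset": [0, 0, 0.16], "turn": [0, 0, 0]}, {"offset": [0, 0.003, 0.195], "turn": [0, 0, 0]}, {"offset": [-0.03, 0.003, 0.195], "turn": [0, 0, 0]}, {"offset": [-0.066, 0.003, 0.195], "turn": [0, 0, 0]}, {"offset": [-0.066, 0.003, 0.195], "turn": [0, 0, 0]}, {"offset": [-0.066, 0.003, 0.195], "turn": [0, 0, 0]}]}}

```text
clock: 43.65
position: [512.6, 139.8, 178.3]
tcp_rot: [1.965, 2.449, 0.003]
wrist_force: [-0.0, 0.5, -0.3]
gripper_width: 0.3
grasp_force: 0.0
```

```bash
python3 - <<'E'
from p import *
s=st();print(cc(np.array(s["position"])))
E
```

```text
43.65 [512.6 139.8 178.3] [1.965 2.449 0.003] F [-0.   0.5 -0.3] 0.28130345918939875 0.0
[  1.32302048 149.69011303 178.26797973]
```

Emit:
{"op": "step_arm", "data": {"series": [{"offset": [-0.046, 0, 0], "turn": [0, 0, 0]}, {"offset": [-0.07, 0, -0.004], "turn": [0, 0, 0]}, {"offset": [-0.096, 0, -0.004], "turn": [0, 0, 0]}, {"offset": [-0.122, 0, -0.002], "turn": [0, 0, 0]}, {"offset": [-0.148, 0, 0.004], "turn": [0, 0, 0]}, {"offset": [-0.173, 0, 0.012], "turn": [0, 0, 0]}, {"offset": [-0.197, 0, 0.025], "turn": [0, 0, 0]}, {"offset": [-0.219, 0, 0.04], "turn": [0, 0, 0]}]}}

```text
clock: 44.45
position: [536.0, 33.6, 156.6]
tcp_rot: [1.962, 2.452, 0.003]
wrist_force: [1.8, 4.9, 2.4]
gripper_width: 0.3
grasp_force: 2.4
```

```bash
python3 - <<'E'
from p import *
s=st();print(cc(np.array(s["position"])))
p,d=env.snapshot("side");cv2.imwrite("pics/side4.png",cv2.resize(p[120:320,180:460],None,fx=2,fy=2))
E
```

```text
44.45 [536.   33.6 156.6] [1.962 2.452 0.003] F [1.8 4.9 2.4] 0.26389934879625737 2.361511483322829
[  0.83965428  40.90771349 156.56044766]
```

View pics/side4.png

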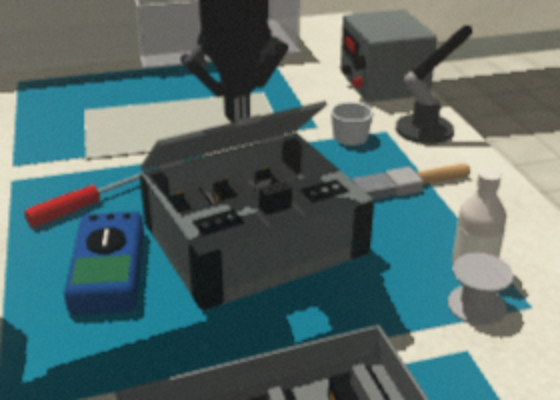

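The cover is half shut under the fingers, which show at crop (237,110). Continue the arc, then press.

Emit:
{"op": "step_arm", "data": {"series": [{"offset": [-0.02, 0, 0.018], "turn": [0, 0, 0]}, {"offset": [-0.032, 0, 0.032], "turn": [0, 0, 0]}, {"offset": [-0.042, 0, 0.047], "turn": [0, 0, 0]}, {"offset": [-0.051, 0, 0.062], "turn": [0, 0, 0]}, {"offset": [-0.059, 0, 0.078], "turn": [0, 0, 0]}, {"offset": [-0.062, 0, 0.087], "turn": [0, 0, 0]}, {"offset": [-0.065, 0, 0.094], "turn": [0, 0, 0]}]}}

```text
clock: 45.2
position: [541.6, 3.3, 110.3]
tcp_rot: [-1.961, -2.45, 0.0]
wrist_force: [-6.3, 7.4, 14.2]
gripper_width: -0.1
grasp_force: 7.2
```

Emit:
{"op": "step_arm", "data": {"series": [{"offset": [-0.001, 0, 0.005], "turn": [0, 0, 0]}, {"offset": [-0.002, 0, 0.01], "turn": [0, 0, 0]}, {"offset": [-0.003, 0, 0.014], "turn": [0, 0, 0]}, {"offset": [-0.003, 0, 0.016], "turn": [0, 0, 0]}, {"offset": [-0.003, 0, 0.016], "turn": [0, 0, 0]}]}}

```text
clock: 45.7
position: [542.6, 0.5, 101.6]
tcp_rot: [1.962, 2.453, -0.001]
wrist_force: [-1.8, 1.1, 2.8]
gripper_width: 0.0
grasp_force: 1.4
```

Emit:
{"op": "step_arm", "data": {"series": [{"offset": [0, 0, 0.002], "turn": [0, 0, 0]}, {"offset": [0, 0, 0.004], "turn": [0, 0, 0]}, {"offset": [0, 0, 0.005], "turn": [0, 0, 0]}, {"offset": [0, 0, 0.005], "turn": [0, 0, 0]}]}}

```text
clock: 46.1
position: [542.7, 0.5, 100.5]
tcp_rot: [1.962, 2.453, -0.002]
wrist_force: [-3.8, 0.5, 8.5]
gripper_width: 0.5
grasp_force: 4.6
```

Emit:
{"op": "step_arm", "data": {"series": [{"offset": [0, 0, -0.03], "turn": [0, 0, 0]}, {"offset": [0, 0, -0.1], "turn": [0, 0, 0]}, {"offset": [0, 0, -0.2], "turn": [0, 0, 0]}, {"offset": [0.1, 0, -0.3], "turn": [0, 0, 0]}, {"offset": [0.2, 0, -0.3], "turn": [0, 0, 0]}, {"offset": [0.4, 0, -0.3], "turn": [0, 0, 0]}, {"offset": [0.4, 0, -0.3], "turn": [0, 0, 0]}, {"offset": [0.4, 0, -0.3], "turn": [0, 0, 0]}]}}

```text
clock: 46.9
position: [497.4, 199.9, 250.1]
tcp_rot: [-1.958, -2.457, -0.003]
wrist_force: [0.2, -0.0, 0.4]
gripper_width: 0.2
grasp_force: 0.0
```

Emit:
{"op": "step_arm", "data": {"series": [{"offset": [0, 0, 0], "turn": [0, 0, 0]}, {"offset": [0, 0, 0], "turn": [0, 0, 0]}, {"offset": [0, 0, 0], "turn": [0, 0, 0]}, {"offset": [0, 0, 0], "turn": [0, 0, 0]}, {"offset": [0, 0, 0], "turn": [0, 0, 0]}, {"offset": [0, 0, 0], "turn": [0, 0, 0]}]}}

```text
clock: 47.5
position: [498.8, 195.6, 249.2]
tcp_rot: [-1.964, -2.452, 0.0]
wrist_force: [0.6, -0.9, -0.4]
gripper_width: 0.4
grasp_force: 0.0
```

```bash
python3 - <<'E'
from p import *
st();p,W=survey();C=cc(W);z=W[...,2]
for y in (-5,10,40,70):
    m=(abs(C[...,1]-y)<6)&(abs(C[...,0])<90)&(z<200);print(y,np.median(z[m]).round(1),m.sum())
print("thumb",[(r[1],r[2]) for r in rect(C,(z>98)&(z<120)&(abs(C[...,0])<40)&(C[...,1]<0)&(C[...,1]>-90))])
cv2.imwrite("pics/top3.png",cv2.resize(p,None,fx=1.25,fy=1.25))
E
```

```text
47.5 [498.8 195.6 249.2] [-1.964 -2.452  0.   ] F [ 0.6 -0.9 -0.4] 0.3728646167477124 0.0
fresh
case ribs (case frame)
cover 4197 [ 41. 160. 612.]
tray
(np.int32(114), array([ 574.3, -309.2]), array([11.9, 50.1]), 3.4, np.float64(53.6), array([445., 202.]))
(np.int32(113), array([ 494.5, -315.8]), array([11.8, 51.3]), 0.8, np.float64(53.5), array([450., 236.]))
(np.int32(124), array([ 414.3, -321. ]), array([12.1, 50.1]), 3.6, np.float64(53.5), array([454., 270.]))
-5 88.3 406
10 88.1 406
40 87.9 404
70 87.4 409
thumb [(array([ -0.4, -55.9]), array([32.2, 17.5]))]
```

View pics/top3.png

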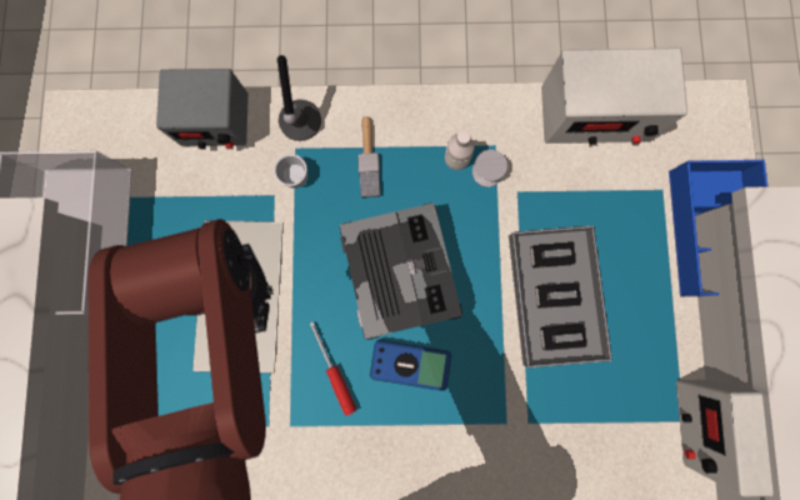

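The cover is flat at (400,270) and the latch is back at rest. The bench is otherwise unchanged.

```bash
python3 -c "
from plant import env
print(env.close_job())"
```

```text
the job is handed in; nothing more can be done
None
```

Job handed in at about 47.5 s on the robot's clock: three spent packs stand in the tray, three charged packs are seated in their own bays, and the cover lies flat with the latch back at rest.

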